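# Pack and lock the workshop kit box

### The job

Pack the workshop kit: take the stapler off the lid of the blue kit box and put it down on the desk beside or in front of the box, turn aside whichever red-posted catches lie over the lid, open the lid, and put every kit piece on the desk (yellow and pink highlighter, eraser, black binder clip, white pen; some may be missing today) into the box. Then shut the lid fully and lock it by turning both catches all the way in over the lid. Leave the glue stick, the lip balm and the sticky notes where they are.

Things in the scene. Friction and masses are not known exactly. Their poses are not given: they have to be found in the camera images.
- box: blue open-topped metal box, fixed to the desk, 160 (its x) x 240 (its y) x 50 mm high without lid, walls and floor 4 mm; origin at the centre of its underside; its -x side is the front (handle bar and catches), the lid hinges along its +x upper edge
- lid (a joint): lid hinge angle: 0 = shut, grows as the front of the lid lifts up and back, limit 1.8; the hinge is stiff, so the lid stays where it is left; lid plate 6 mm thick, top face 56 mm above the desk when shut. It cannot lift while a catch lies over it (catch angle under about 1.25)
- lid_hinge (a point): point on the hinge line at the middle of the rear edge, 53 mm above the desk, 80 mm behind the box centre; the hinge runs along the box's y
- lid_bar (a point): middle of the lid's steel handle bar: round, 12 mm thick, along the box's y, 68 mm free between its end posts. It moves with the lid: shut, it is 145 mm in front of the hinge line and 38 mm above it (35 mm above the lid's top face); it can be pinched from above at every lid angle, fingers closing along the box's x
- left_catch (a joint): angle of the catch at the front left (+y): 0 = bar points straight back over the lid (locked), grows as it turns outwards to the left, limit 1.6 (bar along the front of the box, lid free). Stiff, stays where it is left; about 1.5 N at the post. If a catch is turned in while the lid is up, the lid cannot shut
- right_catch (a joint): the same at the front right (-y), mirrored: 0 = locked over the lid, grows outwards to the right, limit 1.6
- left_post (a point): top of the left catch's upright red post, 12 mm thick, standing 32 mm above the catch bar (bar top 65 mm, post top 97 mm above the desk); it moves with the catch on an arc of 38 mm radius round left_pivot
- right_post (a point): the same for the right catch, round right_pivot
- left_pivot (a point): fixed pivot of the left catch, 94 mm in front of and 90 mm left of the box centre, 65 mm above the desk; the post lies straight behind it (box +x) at 0 and to its left (box +y) at 1.57
- right_pivot (a point): fixed pivot of the right catch, 94 mm in front of and 90 mm right of the box centre; the post lies straight behind it (box +x) at 0 and to its right (box -y) at 1.57
- stapler: blue and black stapler, 34 (its x) x 125 (its y) x 40 mm high, 0.19 kg, lying on the lid at first; origin at the middle of its underside. Graspable across its x
- yellow_marker: yellow highlighter, 16 x 114 x 14 mm, lying flat; origin at the middle of its underside, its long axis is its y
- pink_marker: pink highlighter, 16 x 114 x 14 mm, lying flat; origin at the middle of its underside, its long axis is its y
- eraser: blue and white eraser, 20 x 43 x 12 mm, lying flat; origin at the middle of its underside, its long axis is its y
- clip: black binder clip lying on its side, 35 (its x) x 31 (its y) x 18 mm; origin under the middle of clip and wire arms together. The solid black body is the half towards its -x: 17 mm along x (centre 8 mm from the origin towards -x), 32 mm along y, 17 mm high, graspable across its x; the wire arms reach 17 mm towards +x
- pen: white ball pen, 11 x 145 x 9 mm, lying flat; origin at the middle of its underside, its long axis is its y
- glue_stick: yellow glue stick standing upright, 22 mm thick, 88 mm high, not part of the kit; origin at its foot
- lip_balm: green and white lip balm standing upright, 16 mm thick, 64 mm high, not part of the kit; origin at its foot
- sticky_notes: pad of yellow sticky notes, 75 x 75 x 21 mm, not part of the kit; origin under its centre
Things that resemble listed ones, but are neither listed nor needed, are in the scene too. Several things look just like the yellow_marker: the one meant starts farthest to the robot's left.

How it is judged:
On the way, in this order (a step that is already met when the one before it is completed fails the run):
1. the stapler is off the lid and down on the desk, while the lid is still shut (height (world z) of stapler below 0.03 m and horizontal distance between stapler and box above 0.11 m and value of joint lid below 0.05 rad), for 0.2 s.
2. the lid is opened (value of joint lid above 1.1 rad), for 0.2 s.
3. every kit piece is in the box and the lid is shut (x of yellow_marker in the frame of box between -0.078 and 0.078 m and y of yellow_marker in the frame of box between -0.118 and 0.118 m and z of yellow_marker in the frame of box between 0 and 0.047 m and x of pink_marker in the frame of box between -0.078 and 0.078 m and y of pink_marker in the frame of box between -0.118 and 0.118 m and z of pink_marker in the frame of box between 0 and 0.047 m and x of eraser in the frame of box between -0.078 and 0.078 m and y of eraser in the frame of box between -0.118 and 0.118 m and z of eraser in the frame of box between 0 and 0.047 m and x of clip in the frame of box between -0.078 and 0.078 m and y of clip in the frame of box between -0.118 and 0.118 m and z of clip in the frame of box between 0 and 0.047 m and x of pen in the frame of box between -0.078 and 0.078 m and y of pen in the frame of box between -0.118 and 0.118 m and z of pen in the frame of box between 0 and 0.047 m and value of joint lid below 0.05 rad), for 0.2 s.
4. both catches are turned in over the shut lid (value of joint lid below 0.05 rad and value of joint each of left_catch, right_catch below 0.25 rad), for 0.2 s.
At the end, for the whole second after the job is handed in: Every kit piece present is inside the box, the lid shut (within 0.05 rad), both catches within 0.25 rad of straight over it, the stapler on the desk over 110 mm from the box centre, and the glue stick, lip balm and sticky notes within 40 mm of their start (all of step 4 and x of yellow_marker in the frame of box between -0.078 and 0.078 m and y of yellow_marker in the frame of box between -0.118 and 0.118 m and z of yellow_marker in the frame of box between 0 and 0.047 m and x of pink_marker in the frame of box between -0.078 and 0.078 m and y of pink_marker in the frame of box between -0.118 and 0.118 m and z of pink_marker in the frame of box between 0 and 0.047 m and x of eraser in the frame of box between -0.078 and 0.078 m and y of eraser in the frame of box between -0.118 and 0.118 m and z of eraser in the frame of box between 0 and 0.047 m and x of clip in the frame of box between -0.078 and 0.078 m and y of clip in the frame of box between -0.118 and 0.118 m and z of clip in the frame of box between 0 and 0.047 m and x of pen in the frame of box between -0.078 and 0.078 m and y of pen in the frame of box between -0.118 and 0.118 m and z of pen in the frame of box between 0 and 0.047 m and height (world z) of stapler below 0.03 m and horizontal distance between stapler and box above 0.11 m and distance of each of glue_stick, lip_balm, sticky_notes from where it was at the start of the episode below 0.04 m and linear speed of stapler below 0.02 m/s); the robot touches nothing.
It fails at once if the lid is raised with the stapler still on it (value of joint lid above 0.15 rad and height (world z) of stapler above 0.045 m and horizontal distance between stapler and box below 0.11 m).
It fails at once if the glue stick or the lip balm is knocked over (angle between any of glue_stick, lip_balm's own z axis and vertical above 0.7 rad).
Of yellow_marker, pink_marker, eraser, clip, pen only 2 to 4 are there at a start; the rules pass over those that are not, and their reading is None.
At some moment in a run one of yellow_marker, pink_marker, eraser, clip, pen may be knocked a few centimetres aside while the robot is not near it.
Once in a run the grip may slacken for a moment while it holds something.
It also fails if it takes over 210 s, if anything falls off the work surface, if the arm or the gripper's body presses on something with over 40 N, if the wrist force passes 120 N, or if a joint passes its speed limit or range.

### The arm

A 7-joint arm with a two-finger parallel gripper is mounted at the origin on a cart in front of the work surface, level with it; the furniture and walls round the work are solid. World frame = base frame: x ahead of the robot, y to its left, z up, the work surface at z = 0. Lengths are in m, angles in rad, forces in N, time in s.
With the tool pointing down it reaches from about 0.425 to 0.95 m from the base axis. Payload 16.7 kg.
Tool frame: the origin (TCP) lies at the very end of the fingers, on their centre line; the grasp point (between the pads) lies 19 mm behind it; z points along the fingers, y is the line along which they close (so a half turn about z gives the same grasp; the last joint's range is limited). The gripper opens to 94 mm and grips with 3 to 60 N. Pads are 16 mm wide; open, the fingers measure 119 mm over their backs; the gripper's body (75 mm by 177 mm) begins 78 mm behind the grasp point.
Start: joints at [1.149, 0.426, 0.074, 1.606, -0.034, 1.111, -0.067], TCP at [0.182, -0.65, 0.205] pointing down, gripper open.
Joint ranges: [-2.85, 2.85], [-0.5, 2.14], [-1.23, 1.37], [0.21, 2.46], [-1.02, 4.16], [0.16, 2.05], [-2.73, 2.73]. Speed limits (rad/s): [1.89, 1.89, 2.39, 2.39, 3.01, 3.01, 3.01].

### API

Orientations are given as a unit quaternion [w, x, y, z].
In Python, from cell import get_state, eyes, sign_off gives the robot as it stands.
- The arm moves only by the tool step_arm, never from a script. Its argument "commands" is a list of rows, each an object with "claw": the opening, from -1 (shut) to 1 (fully open); "dp": the shift along the tool's x, y, z scaled (see below), a list of three; "rotation": the turn, a rotation vector about the tool's x, y, z scaled (see below), a list of three. In form: [{"claw": claw, "dp": [dx, dy, dz], "rotation": [ax, ay, az]}, ...]. A call has 1 to 5 rows; each row is the pose to reach, as a shift and turn from the pose commanded when the call began, along the tool's axes at that moment; what a row does not reach only later rows make up. The controller multiplies each number of a shift by 0.3 m and each number of a turn by 30 degrees. A row lasts 1/10 s, in which the tool goes at most 50 mm and 8.59 degrees, less where a joint would pass 70% of its speed; a pose out of reach is approached as far as the arm can. A call with a number of a shift or a turn outside -1 to 1 is refused whole. A call with a gripper value outside its range is refused whole. The fingers move at their own pace and stop on an object; the grip force is fixed at half the most. Time passes only in rows, so rows that repeat a pose let the fingers close. It gives the time, the measured TCP pose, the force, the opening and the grip force at its end, in the units of the state.
- get_state(): the state, without advancing time (a new reading comes with each control period).
- eyes.get_image(name): name is "side" or "top"; returns a dict with "color" (384x512x3 uint8, red, green, blue), "z_map" (384x512 float32, m along the optical axis (not along the pixel's ray), 0 where there is no reading), "fovy" (degrees; the focal length in pixels is half the picture's height over the tangent of half this angle, whatever the lens; pixels are square), "cx", "cy" (the principal point, pixels), "xyz" and "rotation" of the camera in the world. Camera axes: x right, y up, looking along -z (the intrinsics and any distortion apply to the point x, -y, -z); pixel columns grow to the right and rows downward; lengths in m; the calibration is good to about 2 mm. A picture is of the moment at which its call begins.
- sign_off(): hands the job in; it is judged then, once.
The state is a dict: "time_s": time; "joint_positions": joint angles; "joint_vel": joint speeds; "tau": joint torques, N m; "tool_pos": TCP position; "eef_rot": TCP orientation; "contact_force": force on the tool from outside, world axes, zero at the start; "wrist_torque": the same for the moment, N m; "width": finger opening in m; "grip_force": force on a finger pad.
Only numpy, scipy, OpenCV 4.12 (cv2) and the standard library are available. Lean on these libraries where they do the work, as an engineer would, in place of code of your own. Each camera call takes 0.05 s, during which the arm holds its last target. There are 200 camera calls.

## Working session

There is one attempt and no reset: what is moved stays moved. The work goes in short steps, Python scripts to look and compute and a tool call to move; the robot and the scene stay as the last step left them, time stands still between calls to the robot, and variables do not carry over. Pictures are saved under pics/ and viewed, at most 14 in all, crops included, and the job is handed in when it is done.

Besides the shell and the picture viewer there is one more tool, called after "Emit:" as a command line: name --argument value ..., lists and objects as JSON in quotes. step_arm: Moves the arm, as the interface text tells. Its arguments: {"type":"object","properties":{"commands":{"type":"array","items":{"type":"object","properties":{"claw":{"type":"number"},"dp":{"type":"array","items":{"type":"number"}},"rotation":{"type":"array","items":{"type":"number"}}}}}},"required":["commands"]}

```bash
mkdir -p pics; cat > h.py <<'E'
import numpy as np,cv2
from cell import get_state,eyes,sign_off
from scipy.spatial.transform import Rotation as R
def grab(n,f=None):
    d=eyes.get_image(n)
    if f: cv2.imwrite('pics/'+f,d['color'][:,:,::-1]); np.savez('pics/'+f+'.npz',**d)
    return d
def rot(d):
    r=np.array(d['rotation'],float)
    return r if r.shape==(3,3) else R.from_quat(np.r_[r[1:],r[0]]).as_matrix()
def cloud(d):
    h,w=d['z_map'].shape;f=h/2/np.tan(np.radians(float(d['fovy']))/2)
    v,u=np.mgrid[:h,:w];z=d['z_map']
    c=np.stack([(u-d['cx'])/f*z,-(v-d['cy'])/f*z,-z],-1)
    P=c@rot(d).T+np.array(d['xyz']);P[z==0]=np.nan
    return P
def st():
    s=get_state();q=s['eef_rot'];print('t',s['time_s'],'p',np.round(s['tool_pos'],4),'q',np.round(q,4),'F',np.round(s['contact_force'],1),'w',round(s['width'],4),s['grip_force'])
    return s
E
python3 - <<'E'
from h import *
st()
for n in('top','side'):
    d=grab(n,n+'0.png');print(n,{k:v for k,v in d.items() if k not in('color','z_map')})
E
```

```text
t 0.0 p [ 0.1817 -0.6497  0.2048] q [-6.000e-04  9.907e-01  1.360e-01 -1.000e-04] F [0.5 0.3 0.3] w 0.094 0.0
top {'fovy': 56.81200371201266, 'cx': 263.45066052133, 'cy': 191.9552898545387, 'xyz': array([0.46419838, 0.00132277, 1.16733297]), 'rotation': array([ 0.71055431,  0.03083821, -0.02131592, -0.70264302])}
side {'fovy': 49.81722169435367, 'cx': 251.939046298126, 'cy': 192.54522886783766, 'xyz': array([0.39298489, 0.99449676, 0.89875312]), 'rotation': array([-0.05517074, -0.03821004,  0.43086393,  0.89991803])}
```

View pics/top0.png

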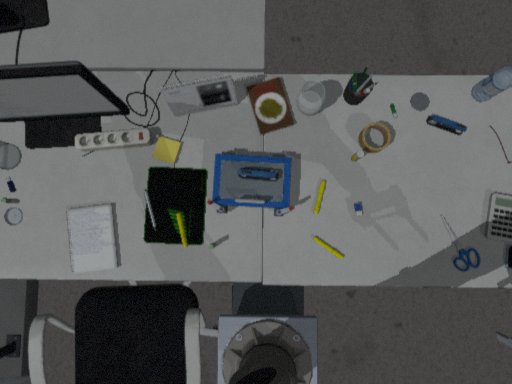

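View pics/side0.png

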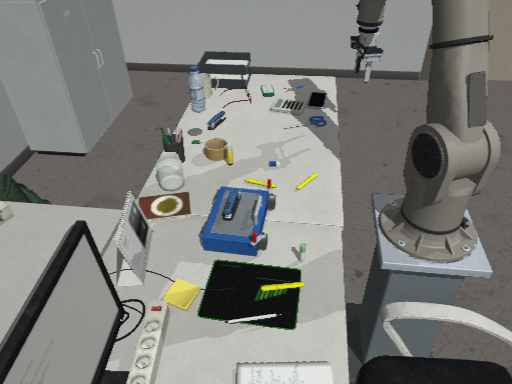

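```bash
python3 - <<'E'
from h import *
d=dict(np.load('pics/top0.png.npz'));i=d['color'][:,:,::-1]
a=cv2.resize(i[140:265,135:375],None,fx=3.3,fy=3.3,interpolation=2)
P=cloud(d)
for n,(u,v) in dict(yl=(182,228),y2=(320,197),y3=(329,247),pen=(150,210),er=(359,208),desk=(270,250),mat=(160,235),balm=(213,245),glue=(356,157),note=(167,150),lidUL=(216,155),lidUR=(291,157),rub=(12,186),bb=(393,110)).items(): print(n,np.round(P[v,u],3),d['color'][v,u])
b=cv2.resize(i[165:225,0:60],None,fx=6,fy=6,interpolation=2);c=cv2.resize(i[80:180,330:420],(360,360),interpolation=2)
cv2.imwrite('pics/c1.png',a);cv2.imwrite('pics/c2.png',np.hstack([b,c]))
E
```

```text
yl [0.429 0.28  0.013] [107 110   0]
y2 [ 0.535 -0.166  0.015] [131 135   0]
y3 [ 0.374 -0.196  0.011] [125 126   0]
pen [0.487 0.388 0.008] [112 117 119]
er [ 0.501 -0.292  0.015] [28 53 97]
desk [ 0.361 -0.006  0.   ] [129 131 129]
mat [0.405 0.354 0.004] [ 8 14  6]
balm [0.38  0.17  0.065] [53 68 58]
glue [ 0.658 -0.271  0.065] [93 91 73]
note [0.685 0.338 0.011] [139 134  62]
lidUL [0.661 0.168 0.06 ] [ 25  65 112]
lidUR [ 0.667 -0.072  0.001] [65 70 77]
rub [0.561 0.851 0.007] [14 21 37]
bb [ 0.825 -0.406  0.015] [21 78 36]
```

View pics/c1.png

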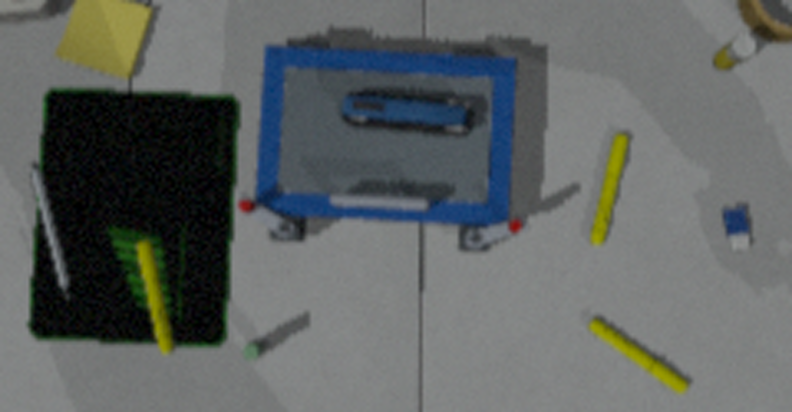

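View pics/c2.png

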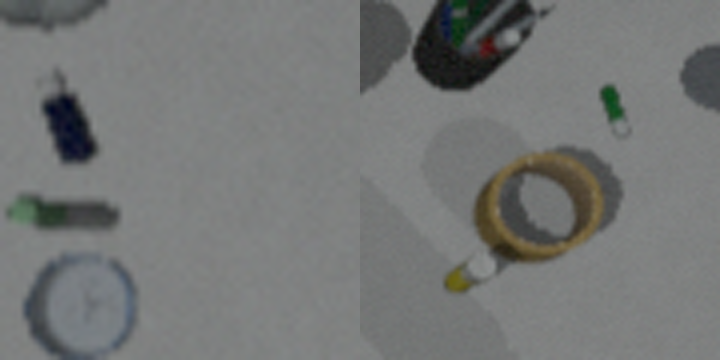

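```bash
cat >> h.py <<'E'
def seg(d,P,lo,hi,zr=(-.01,.3),box=None):
    hsv=cv2.cvtColor(d['color'],cv2.COLOR_RGB2HSV)
    m=cv2.inRange(hsv,lo,hi)>0
    m&=(P[...,2]>zr[0])&(P[...,2]<zr[1])
    if box: m&=(P[...,0]>box[0])&(P[...,0]<box[1])&(P[...,1]>box[2])&(P[...,1]<box[3])
    return m
def rect(Q):
    Q=Q[np.all(np.isfinite(Q),1)]
    if len(Q)<3: return None
    (c,s,a)=cv2.minAreaRect((Q[:,:2]*1000).astype(np.float32))
    if s[0]<s[1]: s=s[::-1];a+=90
    return 'c',np.round(c,1),'size',np.round(s,1),'longang',round((a+90)%180-90,1),'zmed/95',np.round([np.median(Q[:,2]),np.percentile(Q[:,2],95)],4),len(Q)
E
cat > m.py <<'E'
from h import *
import sys
def measure(d):
    P=cloud(d)
    Y=((20,120,60),(35,255,255))
    for n,a in dict(
     yl=(*Y,(0.0,.03),(.3,.6,.15,.45)),y2=(*Y,(0.0,.03),(.45,.65,-.25,-.1)),
     pen=((0,0,85),(180,60,255),(0.003,.03),(.38,.6,.34,.44)),
     eraserB=((95,120,30),(125,255,255),(-.005,.03),(.4,.6,-.4,-.2)),
     eraserAll=((0,0,0),(180,255,255),(0.006,.03),(.4,.6,-.35,-.24)),
     lid=((0,0,0),(180,255,255),(.05,.064),(.45,.75,-.12,.25)),
     blue=((98,120,30),(125,255,255),(.045,.065),(.45,.75,-.15,.25)),
     stap=((0,0,0),(180,255,255),(.08,.115),(.56,.66,-.1,.18)),
     bar=((0,0,0),(180,255,255),(.08,.115),(.46,.56,-.02,.12)),
     lp=((0,130,60),(8,255,255),(.06,.12),(.4,.6,.05,.3)),rp=((0,130,60),(8,255,255),(.06,.12),(.4,.6,-.2,.05)),
     glue=((0,0,0),(180,255,255),(.05,.1),(.6,.72,-.32,-.24)),balm=((0,0,0),(180,255,255),(.03,.08),(.33,.43,.12,.2)),
    ).items():
        if len(sys.argv)>2 and n not in sys.argv[2:]: continue
        print(n,rect(P[seg(d,P,*a)]))
if __name__=='__main__':
    for n in('top','side'):
        f='pics/%s%s.png.npz'%(n,sys.argv[1])
        import os
        if not os.path.exists(f): grab(n,'%s%s.png'%(n,sys.argv[1]))
        print('==',n);measure(dict(np.load(f)))
E
python3 m.py 0
```

```text
== top
yl ('c', array([424.5, 283.9]), 'size', array([110.1,  18.9]), 'longang', 13.9, 'zmed/95', array([0.0118, 0.0158]), 161)
y2 ('c', array([ 535.2, -164.1]), 'size', array([109.2,  14.3]), 'longang', -13.1, 'zmed/95', array([0.0124, 0.0167]), 147)
pen ('c', array([491.9, 405.4]), 'size', array([214.2,  68.1]), 'longang', -0.1, 'zmed/95', array([0.0047, 0.0111]), 166)
eraserB ('c', array([ 504. , -290.3]), 'size', array([20.9, 19.6]), 'longang', -88.9, 'zmed/95', array([0.0125, 0.0175]), 40)
eraserAll ('c', array([ 499.3, -297.3]), 'size', array([199.3,  84.5]), 'longang', -0.9, 'zmed/95', array([0.0109, 0.0161]), 106)
lid ('c', array([574.7,  47.7]), 'size', array([259.7, 194.5]), 'longang', 87.6, 'zmed/95', array([0.0577, 0.0617]), 3645)
blue ('c', array([581.7,  55. ]), 'size', array([240.8, 163.2]), 'longang', 87.6, 'zmed/95', array([0.0568, 0.0607]), 1352)
stap ('c', array([599.6,  35.3]), 'size', array([114.3,  28. ]), 'longang', 88.7, 'zmed/95', array([0.094 , 0.0987]), 253)
bar ('c', array([518.5,  57.9]), 'size', array([87.9, 11.6]), 'longang', 86.6, 'zmed/95', array([0.0
[... 1389 characters left out ...]
5.6,  35.7]), 'size', array([121.6,  27.4]), 'longang', 82.3, 'zmed/95', array([0.0924, 0.0967]), 185)
bar ('c', array([519.6,  60.8]), 'size', array([90.5, 12.2]), 'longang', 88.0, 'zmed/95', array([0.0954, 0.099 ]), 93)
lp ('c', array([512.5, 186.7]), 'size', array([7.5, 6. ]), 'longang', -84.7, 'zmed/95', array([0.0859, 0.0979]), 28)
rp ('c', array([496. , -64.6]), 'size', array([14. ,  6.6]), 'longang', -84.2, 'zmed/95', array([0.0871, 0.099 ]), 25)
glue ('c', array([ 681.8, -284.3]), 'size', array([57.1, 23.5]), 'longang', -35.1, 'zmed/95', array([0.0735, 0.0903]), 68)
balm ('c', array([378.5, 181.4]), 'size', array([14.6, 14.4]), 'longang', 41.3, 'zmed/95', array([0.0521, 0.0651]), 62)
```

```bash
cat > pl.py <<'E'
from h import *
def plan(W,start=None):
    if start is None:
        s=st();p=np.array(s['tool_pos']);q=s['eef_rot'];M=R.from_quat(np.r_[q[1:],q[0]]).as_matrix()
        psi=np.degrees(np.arctan2(M[1,0],M[0,0]));print('psi',round(psi,2),'zaxis',np.round(M[:,2],3))
    else: p=np.array(start[:3]);psi=start[3]
    for x,y,z,ps,c in W:
        t=np.radians(psi);D=np.array([x,y,z])-p
        dp=np.array([D@[np.cos(t),np.sin(t),0],D@[np.sin(t),-np.cos(t),0],-D[2]])/.3
        r=-(ps-psi)/30
        dp=np.round(dp,3);r=round(r,3)
        rows=max(np.linalg.norm(dp)*.3/.05,abs(r)*30/8.59)
        print((x,y,z,ps),'claw',c,'dp',list(map(float,dp)),'rz',r,'minrows %.1f'%rows, '' if max(abs(dp))<=1 and abs(r)<=1 else 'BAD')
        p=p+np.array([dp[0]*np.cos(t)+dp[1]*np.sin(t),dp[0]*np.sin(t)-dp[1]*np.cos(t),-dp[2]])*.3;psi-=r*30
E
python3 - <<'E'
from pl import *
plan([(.34,-.5,.22,41,1),(.48,-.32,.22,65,1),(.56,-.14,.22,86,1),(.602,.0355,.18,87,.4),(.602,.0355,.066,87,.4)])
E
```

```text
t 0.1 p [ 0.1817 -0.6497  0.2048] q [-6.000e-04  9.907e-01  1.360e-01 -1.000e-04] F [-0.9 -0.  -0. ] w 0.0938 0.0
psi 15.63 zaxis [-0.     0.001 -1.   ]
(0.34, -0.5, 0.22, 41) claw 1 dp [0.642, -0.338, -0.051] rz -0.846 minrows 4.4 
(0.48, -0.32, 0.22, 65) claw 1 dp [0.746, -0.147, 0.0] rz -0.8 minrows 4.6 
(0.56, -0.14, 0.22, 86) claw 1 dp [0.657, -0.011, 0.0] rz -0.7 minrows 3.9 
(0.602, 0.0355, 0.18, 87) claw 0.4 dp [0.593, 0.099, 0.134] rz -0.033 minrows 3.7 
(0.602, 0.0355, 0.066, 87) claw 0.4 dp [0.0, -0.0, 0.38] rz -0.0 minrows 2.3
```

Emit:
step_arm --commands '[{"claw":1,"dp":[0.642,-0.338,-0.051],"rotation":[0,0,-0.846]},{"claw":1,"dp":[0.642,-0.338,-0.051],"rotation":[0,0,-0.846]},{"claw":1,"dp":[0.642,-0.338,-0.051],"rotation":[0,0,-0.846]},{"claw":1,"dp":[0.642,-0.338,-0.051],"rotation":[0,0,-0.846]},{"claw":1,"dp":[0.642,-0.338,-0.051],"rotation":[0,0,-0.846]}]'

```text
time_s: 0.6
tool_pos: [0.3441, -0.4965, 0.2211]
eef_rot: [-0.0, 0.936, 0.353, 0.001]
contact_force: [-0.7, 0.1, 0.3]
width: 0.094
grip_force: 0.0
```

Emit:
step_arm --commands '[{"claw":1,"dp":[0.746,-0.147,0],"rotation":[0,0,-0.8]},{"claw":1,"dp":[0.746,-0.147,0],"rotation":[0,0,-0.8]},{"claw":1,"dp":[0.746,-0.147,0],"rotation":[0,0,-0.8]},{"claw":1,"dp":[0.746,-0.147,0],"rotation":[0,0,-0.8]},{"claw":1,"dp":[0.746,-0.147,0],"rotation":[0,0,-0.8]}]'

```text
time_s: 1.1
tool_pos: [0.4821, -0.3165, 0.2207]
eef_rot: [-0.0, 0.842, 0.539, 0.0]
contact_force: [-0.0, -0.1, 0.3]
width: 0.0939
grip_force: 0.0
```

Emit:
step_arm --commands '[{"claw":1,"dp":[0.657,-0.011,0],"rotation":[0,0,-0.7]},{"claw":1,"dp":[0.657,-0.011,0],"rotation":[0,0,-0.7]},{"claw":1,"dp":[0.657,-0.011,0],"rotation":[0,0,-0.7]},{"claw":1,"dp":[0.657,-0.011,0],"rotation":[0,0,-0.7]},{"claw":1,"dp":[0.657,-0.011,0],"rotation":[0,0,-0.7]}]'

```text
time_s: 1.6
tool_pos: [0.5622, -0.1333, 0.2208]
eef_rot: [-0.001, 0.728, 0.685, 0.001]
contact_force: [-1.2, -0.3, 0.3]
width: 0.0938
grip_force: 0.0
```

Emit:
step_arm --commands '[{"claw":0.4,"dp":[0.593,0.099,0.134],"rotation":[0,0,-0.033]},{"claw":0.4,"dp":[0.593,0.099,0.134],"rotation":[0,0,-0.033]},{"claw":0.4,"dp":[0.593,0.099,0.134],"rotation":[0,0,-0.033]},{"claw":0.4,"dp":[0.593,0.099,0.134],"rotation":[0,0,-0.033]},{"claw":0.4,"dp":[0.593,0.099,0.134],"rotation":[0,0,-0.033]}]'

```text
time_s: 2.1
tool_pos: [0.6019, 0.0405, 0.1794]
eef_rot: [-0.001, 0.723, 0.691, 0.0]
contact_force: [-0.8, 0.5, 0.6]
width: 0.0661
grip_force: 0.0
```

```bash
python3 - <<'E'
from pl import *
plan([(.602,.0355,.066,87,.4),(.602,.0355,.066,87,-1),(.602,.0355,.17,87,-1),(.66,-.155,.17,87,-1),(.66,-.155,.013,87,-1),(.66,-.155,.013,87,.3),(.66,-.155,.16,87,.3)])
E
```

```text
t 2.1 p [0.6019 0.0405 0.1794] q [-1.400e-03  7.232e-01  6.906e-01  1.000e-04] F [-0.8  0.5  0.6] w 0.0661 0.0
psi 87.35 zaxis [-0.002  0.002 -1.   ]
(0.602, 0.0355, 0.066, 87) claw 0.4 dp [-0.017, 0.001, 0.378] rz 0.012 minrows 2.3 
(0.602, 0.0355, 0.066, 87) claw -1 dp [0.0, 0.0, -0.0] rz -0.0 minrows 0.0 
(0.602, 0.0355, 0.17, 87) claw -1 dp [0.0, 0.0, -0.347] rz -0.0 minrows 2.1 
(0.66, -0.155, 0.17, 87) claw -1 dp [-0.624, 0.227, 0.0] rz -0.0 minrows 4.0 
(0.66, -0.155, 0.013, 87) claw -1 dp [0.0, -0.0, 0.524] rz -0.0 minrows 3.1 
(0.66, -0.155, 0.013, 87) claw 0.3 dp [0.0, -0.0, -0.0] rz -0.0 minrows 0.0 
(0.66, -0.155, 0.16, 87) claw 0.3 dp [0.0, -0.0, -0.49] rz -0.0 minrows 2.9
```

Emit:
step_arm --commands '[{"claw":0.4,"dp":[0,0,0.378],"rotation":[0,0,0]},{"claw":0.4,"dp":[0,0,0.378],"rotation":[0,0,0]},{"claw":0.4,"dp":[0,0,0.378],"rotation":[0,0,0]},{"claw":-1,"dp":[0,0,0.378],"rotation":[0,0,0]},{"claw":-1,"dp":[0,0,0.378],"rotation":[0,0,0]}]'

```text
time_s: 2.6
tool_pos: [0.6033, 0.035, 0.069]
eef_rot: [0.0, 0.726, 0.688, 0.001]
contact_force: [-0.0, 0.0, 0.3]
width: 0.0534
grip_force: 0.0
```

Emit:
step_arm --commands '[{"claw":-1,"dp":[0,0,0],"rotation":[0,0,0]},{"claw":-1,"dp":[0,0,0],"rotation":[0,0,0]},{"claw":-1,"dp":[0,0,0],"rotation":[0,0,0]},{"claw":-1,"dp":[0,0,-0.1],"rotation":[0,0,0]},{"claw":-1,"dp":[0,0,-0.1],"rotation":[0,0,0]}]'

```text
time_s: 3.1
tool_pos: [0.6042, 0.0355, 0.1007]
eef_rot: [0.001, 0.725, 0.688, 0.002]
contact_force: [1.1, -0.2, -0.1]
width: 0.013
grip_force: 0.0
```

```bash
python3 - <<'E'
from h import *
st()
s=grab('side','s1.png');P=cloud(s)
cv2.imwrite('pics/s1c.png',cv2.resize(s['color'][150:290,150:330,::-1],None,fx=4,fy=4,interpolation=2))
E
```

```text
t 3.1 p [0.6042 0.0355 0.1007] q [0.0015 0.7254 0.6883 0.0018] F [ 1.1 -0.2 -0.1] w 0.013 0.0
```

View pics/s1c.png

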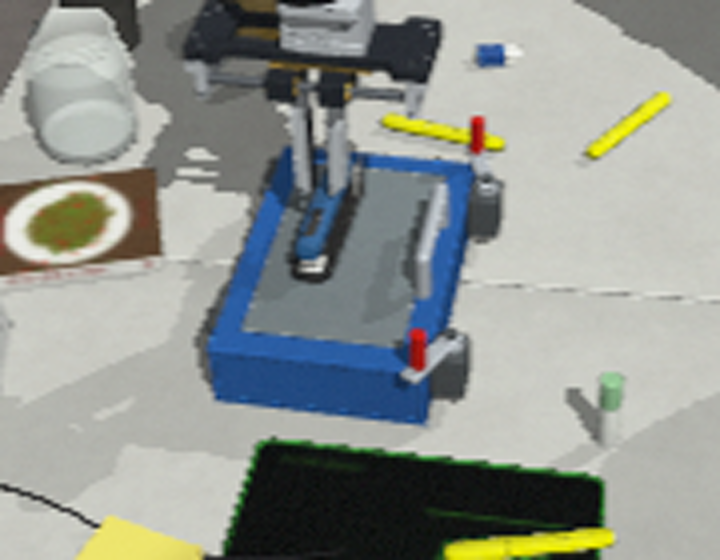

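Emit:
step_arm --commands '[{"claw":0.4,"dp":[0,0,0],"rotation":[0,0,0]},{"claw":0.4,"dp":[0,0,0],"rotation":[0,0,0]},{"claw":0.4,"dp":[0,0,0],"rotation":[0,0,0]},{"claw":0.4,"dp":[0,0,0],"rotation":[0,0,0]},{"claw":0.4,"dp":[0,0,0],"rotation":[0,0,0]}]'

```text
time_s: 3.65
tool_pos: [0.6021, 0.0351, 0.0969]
eef_rot: [-0.0, 0.725, 0.688, -0.0]
contact_force: [0.5, 0.1, 0.4]
width: 0.0459
grip_force: 0.0
```

Emit:
step_arm --commands '[{"claw":0.4,"dp":[0,0,0],"rotation":[0,0,0]},{"claw":0.4,"dp":[0,0,0],"rotation":[0,0,0]},{"claw":0.4,"dp":[0,0,0],"rotation":[0,0,0]},{"claw":0.4,"dp":[0,0,0.11],"rotation":[0,0,0]},{"claw":0.4,"dp":[0,0,0.11],"rotation":[0,0,0]}]'

```text
time_s: 4.15
tool_pos: [0.6002, 0.0347, 0.0614]
eef_rot: [-0.001, 0.725, 0.688, -0.002]
contact_force: [-0.5, -1.0, -0.5]
width: 0.0656
grip_force: 0.0
```

Emit:
step_arm --commands '[{"claw":-1,"dp":[0,0,0],"rotation":[0,0,0]},{"claw":-1,"dp":[0,0,0],"rotation":[0,0,0]},{"claw":-1,"dp":[0,0,0],"rotation":[0,0,0]},{"claw":-1,"dp":[0,0,0],"rotation":[0,0,0]},{"claw":-1,"dp":[0,0,0],"rotation":[0,0,0]}]'

```text
time_s: 4.65
tool_pos: [0.6025, 0.0351, 0.0647]
eef_rot: [0.0, 0.725, 0.688, 0.0]
contact_force: [0.4, 0.3, -0.5]
width: 0.0292
grip_force: 0.0
```

Emit:
step_arm --commands '[{"claw":-1,"dp":[0,0,0],"rotation":[0,0,0]},{"claw":-1,"dp":[0,0,0],"rotation":[0,0,0]},{"claw":-1,"dp":[0,0,0],"rotation":[0,0,0]},{"claw":-1,"dp":[0,0,0],"rotation":[0,0,0]},{"claw":-1,"dp":[0,0,0],"rotation":[0,0,0]}]'

```text
time_s: 5.15
tool_pos: [0.6024, 0.0351, 0.0644]
eef_rot: [0.0, 0.725, 0.688, 0.0]
contact_force: [-0.4, -0.5, 3.2]
width: 0.019
grip_force: 29.8
```

Emit:
step_arm --commands '[{"claw":-1,"dp":[0,0,-0.347],"rotation":[0,0,0]},{"claw":-1,"dp":[0,0,-0.347],"rotation":[0,0,0]},{"claw":-1,"dp":[0,0,-0.347],"rotation":[0,0,0]},{"claw":-1,"dp":[0,0,-0.347],"rotation":[0,0,0]}]'

```text
time_s: 5.55
tool_pos: [0.6028, 0.035, 0.1693]
eef_rot: [0.001, 0.726, 0.688, 0.001]
contact_force: [-0.1, 0.0, -3.0]
width: 0.0189
grip_force: 29.8
```

Emit:
step_arm --commands '[{"claw":-1,"dp":[-0.3,0.11,0],"rotation":[0,0,0]},{"claw":-1,"dp":[-0.4,0.15,0],"rotation":[0,0,0]},{"claw":-1,"dp":[-0.5,0.19,0],"rotation":[0,0,0]},{"claw":-1,"dp":[-0.624,0.227,0],"rotation":[0,0,0]},{"claw":-1,"dp":[-0.624,0.227,0],"rotation":[0,0,0]}]'

```text
time_s: 6.05
tool_pos: [0.6594, -0.1641, 0.1649]
eef_rot: [-0.0, 0.728, 0.685, -0.002]
contact_force: [-0.7, -0.0, -1.0]
width: 0.019
grip_force: 29.8
```

```bash
python3 - <<'E'
from pl import *
plan([(.66,-.155,.0105,87,-1),(.66,-.155,.0105,87,.3),(.66,-.155,.16,87,.3)])
E
```

```text
t 6.05 p [ 0.6594 -0.1641  0.1649] q [-5.000e-04  7.284e-01  6.852e-01 -2.200e-03] F [-0.7 -0.  -1. ] w 0.019 29.782089488580823
psi 86.5 zaxis [-0.004 -0.002 -1.   ]
(0.66, -0.155, 0.0105, 87) claw -1 dp [0.03, 0.0, 0.515] rz -0.017 minrows 3.1 
(0.66, -0.155, 0.0105, 87) claw 0.3 dp [0.0, 0.0, -0.0] rz 0.0 minrows 0.0 
(0.66, -0.155, 0.16, 87) claw 0.3 dp [0.0, 0.0, -0.499] rz 0.0 minrows 3.0
```

Emit:
step_arm --commands '[{"claw":-1,"dp":[0,0,0.15],"rotation":[0,0,0]},{"claw":-1,"dp":[0,0,0.3],"rotation":[0,0,0]},{"claw":-1,"dp":[0,0,0.44],"rotation":[0,0,0]},{"claw":-1,"dp":[0,0,0.5],"rotation":[0,0,0]},{"claw":-1,"dp":[0,0,0.524],"rotation":[0,0,0]}]'

```text
time_s: 6.55
tool_pos: [0.6584, -0.1549, 0.0082]
eef_rot: [-0.002, 0.725, 0.688, -0.001]
contact_force: [-24.9, 3.7, 40.1]
width: 0.0187
grip_force: 30.0
```

Emit:
step_arm --commands '[{"claw":-1,"dp":[0,0,0],"rotation":[0,0,0]},{"claw":0.3,"dp":[0,0,0],"rotation":[0,0,0]},{"claw":0.3,"dp":[0,0,0],"rotation":[0,0,0]},{"claw":0.3,"dp":[0,0,0],"rotation":[0,0,0]},{"claw":0.3,"dp":[0,0,0],"rotation":[0,0,0]}]'

```text
time_s: 7.05
tool_pos: [0.6609, -0.1556, 0.0119]
eef_rot: [0.0, 0.725, 0.688, 0.0]
contact_force: [-0.2, -1.2, -0.8]
width: 0.0478
grip_force: 0.0
```

```bash
python3 - <<'E'
from pl import *
st()
plan([(.66,-.155,.16,87,.3),(.53,-.068,.16,87,-1),(.53,-.068,.08,87,-1),(.501,-.068,.08,87,-1),(.501,-.068,.16,87,-1),(.545,.186,.16,87,-1),(.545,.186,.08,87,-1),(.511,.186,.08,87,-1),(.511,.186,.16,87,-1)],(.66,-.155,.0105,87))
E
```

```text
t 7.05 p [ 0.6609 -0.1556  0.0119] q [5.000e-04 7.254e-01 6.883e-01 3.000e-04] F [-0.2 -1.2 -0.8] w 0.0478 0.0
(0.66, -0.155, 0.16, 87) claw 0.3 dp [0.0, 0.0, -0.498] rz 0.0 minrows 3.0 
(0.53, -0.068, 0.16, 87) claw -1 dp [0.267, -0.448, -0.0] rz -0.0 minrows 3.1 
(0.53, -0.068, 0.08, 87) claw -1 dp [-0.0, 0.0, 0.266] rz -0.0 minrows 1.6 
(0.501, -0.068, 0.08, 87) claw -1 dp [-0.005, -0.096, 0.0] rz -0.0 minrows 0.6 
(0.501, -0.068, 0.16, 87) claw -1 dp [-0.0, -0.0, -0.266] rz -0.0 minrows 1.6 
(0.545, 0.186, 0.16, 87) claw -1 dp [0.853, 0.102, -0.0] rz -0.0 minrows 5.2 
(0.545, 0.186, 0.08, 87) claw -1 dp [0.0, -0.0, 0.266] rz -0.0 minrows 1.6 
(0.511, 0.186, 0.08, 87) claw -1 dp [-0.006, -0.113, 0.0] rz -0.0 minrows 0.7 
(0.511, 0.186, 0.16, 87) claw -1 dp [0.0, -0.0, -0.266] rz -0.0 minrows 1.6
```

Emit:
step_arm --commands '[{"claw":0.3,"dp":[0,0,-0.16],"rotation":[0,0,0]},{"claw":0.3,"dp":[0,0,-0.498],"rotation":[0,0,0]},{"claw":-1,"dp":[0,0,-0.498],"rotation":[0,0,0]},{"claw":-1,"dp":[0,0,-0.498],"rotation":[0,0,0]}]'

```text
time_s: 7.45
tool_pos: [0.6639, -0.1557, 0.1682]
eef_rot: [0.004, 0.725, 0.688, 0.003]
contact_force: [1.1, 1.0, -1.0]
width: 0.0487
grip_force: 0.0
```

Emit:
step_arm --commands '[{"claw":-1,"dp":[0.267,-0.448,0],"rotation":[0,0,0]},{"claw":-1,"dp":[0.267,-0.448,0],"rotation":[0,0,0]},{"claw":-1,"dp":[0.267,-0.448,0],"rotation":[0,0,0]},{"claw":-1,"dp":[0.267,-0.448,0],"rotation":[0,0,0]},{"claw":-1,"dp":[0.267,-0.448,0],"rotation":[0,0,0]}]'

```text
time_s: 7.95
tool_pos: [0.53, -0.068, 0.1612]
eef_rot: [0.001, 0.725, 0.689, 0.0]
contact_force: [0.9, 0.3, 0.4]
width: 0.0085
grip_force: 0.0
```

Emit:
step_arm --commands '[{"claw":-1,"dp":[0,0,0.15],"rotation":[0,0,0]},{"claw":-1,"dp":[0,0,0.266],"rotation":[0,0,0]},{"claw":-1,"dp":[0,0,0.266],"rotation":[0,0,0]}]'

```text
time_s: 8.25
tool_pos: [0.529, -0.069, 0.0771]
eef_rot: [-0.002, 0.726, 0.688, -0.002]
contact_force: [-0.7, -0.6, -0.1]
width: 0.0001
grip_force: 0.0
```

Emit:
step_arm --commands '[{"claw":-1,"dp":[0,-0.03,0],"rotation":[0,0,0]},{"claw":-1,"dp":[0,-0.055,0],"rotation":[0,0,0]},{"claw":-1,"dp":[0,-0.08,0],"rotation":[0,0,0]},{"claw":-1,"dp":[-0.005,-0.096,0],"rotation":[0,0,0]},{"claw":-1,"dp":[-0.005,-0.096,0],"rotation":[0,0,0]}]'

```text
time_s: 8.75
tool_pos: [0.5012, -0.0687, 0.0815]
eef_rot: [0.001, 0.726, 0.688, 0.0]
contact_force: [-0.3, -0.4, 0.2]
width: 0.0002
grip_force: 0.0
```

Emit:
step_arm --commands '[{"claw":-1,"dp":[0,0.02,0],"rotation":[0,0,0]},{"claw":-1,"dp":[0,0,-0.266],"rotation":[0,0,0]},{"claw":-1,"dp":[0,0,-0.266],"rotation":[0,0,0]},{"claw":-1,"dp":[0,0,-0.266],"rotation":[0,0,0]}]'

```text
time_s: 9.15
tool_pos: [0.504, -0.0683, 0.1643]
eef_rot: [0.002, 0.725, 0.688, 0.002]
contact_force: [-0.2, 0.4, -0.4]
width: 0.0006
grip_force: 0.0
```

Emit:
step_arm --commands '[{"claw":-1,"dp":[0.853,0.102,0],"rotation":[0,0,0]},{"claw":-1,"dp":[0.853,0.102,0],"rotation":[0,0,0]},{"claw":-1,"dp":[0.853,0.102,0],"rotation":[0,0,0]},{"claw":-1,"dp":[0.853,0.102,0],"rotation":[0,0,0]},{"claw":-1,"dp":[0.853,0.102,0],"rotation":[0,0,0]}]'

```text
time_s: 9.65
tool_pos: [0.5445, 0.18, 0.1601]
eef_rot: [-0.0, 0.726, 0.688, -0.0]
contact_force: [0.6, -0.9, -0.0]
width: 0.0004
grip_force: 0.0
```

```bash
python3 - <<'E'
from pl import *
plan([(.545,.186,.08,87,-1),(.511,.186,.08,87,-1),(.511,.186,.16,87,-1)])
E
python3 m.py 1 lp rp stap balm
```

```text
t 9.65 p [0.5445 0.18   0.1601] q [-1.000e-04  7.255e-01  6.882e-01 -1.000e-04] F [ 0.6 -0.9 -0. ] w 0.0004 0.0
psi 86.98 zaxis [-0. -0. -1.]
(0.545, 0.186, 0.08, 87) claw -1 dp [0.02, 0.001, 0.267] rz -0.001 minrows 1.6 
(0.511, 0.186, 0.08, 87) claw -1 dp [-0.006, -0.114, -0.0] rz 0.0 minrows 0.7 
(0.511, 0.186, 0.16, 87) claw -1 dp [0.0, 0.0, -0.267] rz 0.0 minrows 1.6 
== top
stap None
lp None
rp ('c', array([482.9, -68. ]), 'size', array([6.3, 4.4]), 'longang', 44.7, 'zmed/95', array([0.0987, 0.1008]), 6)
balm None
== side
stap None
lp ('c', array([512.5, 186.3]), 'size', array([8.6, 5.8]), 'longang', -86.5, 'zmed/95', array([0.0843, 0.0979]), 27)
rp ('c', array([479.6, -63.6]), 'size', array([4. , 0.1]), 'longang', -86.7, 'zmed/95', array([0.0752, 0.0827]), 4)
balm ('c', array([379.2, 181.2]), 'size', array([15.3, 13.6]), 'longang', 41.9, 'zmed/95', array([0.0521, 0.0652]), 62)
```

Emit:
step_arm --commands '[{"claw":-1,"dp":[0,0,0.15],"rotation":[0,0,0]},{"claw":-1,"dp":[0,0,0.266],"rotation":[0,0,0]},{"claw":-1,"dp":[0,0,0.266],"rotation":[0,0,0]}]'

```text
time_s: 10.05
tool_pos: [0.5417, 0.1769, 0.0764]
eef_rot: [-0.002, 0.725, 0.688, -0.003]
contact_force: [-0.6, -0.8, 0.1]
width: 0.0004
grip_force: 0.0
```

Emit:
step_arm --commands '[{"claw":-1,"dp":[0,-0.04,0],"rotation":[0,0,0]},{"claw":-1,"dp":[0,-0.07,0],"rotation":[0,0,0]},{"claw":-1,"dp":[0,-0.095,0],"rotation":[0,0,0]},{"claw":-1,"dp":[-0.006,-0.113,0],"rotation":[0,0,0]},{"claw":-1,"dp":[-0.006,-0.113,0],"rotation":[0,0,0]}]'

```text
time_s: 10.55
tool_pos: [0.5112, 0.1784, 0.0823]
eef_rot: [0.001, 0.725, 0.688, 0.002]
contact_force: [4.1, 2.4, 1.2]
width: 0.0005
grip_force: 1.9
```

Emit:
step_arm --commands '[{"claw":-1,"dp":[0,0.02,0],"rotation":[0,0,0]},{"claw":-1,"dp":[0,0.02,-0.15],"rotation":[0,0,0]},{"claw":-1,"dp":[0,0.02,-0.266],"rotation":[0,0,0]},{"claw":0.3,"dp":[0,0.02,-0.266],"rotation":[0,0,0]}]'

```text
time_s: 10.95
tool_pos: [0.5183, 0.1783, 0.165]
eef_rot: [0.001, 0.726, 0.688, 0.002]
contact_force: [1.1, -0.6, -0.6]
width: 0.0054
grip_force: 0.0
```

```bash
cat > lid.py <<'E'
import numpy as np
def bar(th):
    a=th+np.arctan2(38,145);d=.1499*np.cos(a)
    return (.662-d*.9991,.0523+d*.042,.053+.1499*np.sin(a)-.019)
E
python3 - <<'E'
from pl import *
from lid import bar
plan([(.518,.059,.16,87.6,.3),(.518,.059,.072,87.6,.3)])
b=[(*bar(t),87.6,-1) for t in np.arange(0,1.71,.17)]
# relative to grasp pose, groups of 5 with per-row dp from group start
t=np.radians(87.6)
for g in range(2):
    o=np.array(b[g*5][:3])
    for k in range(1,6):
        D=np.array(b[g*5+k][:3])-o
        print(g,np.round(np.array([D@[np.cos(t),np.sin(t),0],D@[np.sin(t),-np.cos(t),0],-D[2]])/.3,3))
print(b[0],b[-1])
E
python3 m.py 2 lp rp bar
```

```text
t 10.95 p [0.5183 0.1783 0.165 ] q [0.0014 0.7255 0.6882 0.0025] F [ 1.1 -0.6 -0.6] w 0.0054 0.0
psi 86.97 zaxis [ 0.006  0.001 -1.   ]
(0.518, 0.059, 0.16, 87.6) claw 0.3 dp [-0.397, 0.02, 0.017] rz -0.021 minrows 2.4 
(0.518, 0.059, 0.072, 87.6) claw 0.3 dp [-0.0, 0.0, 0.293] rz 0.0 minrows 1.8 
0 [-0.     0.028 -0.08 ]
0 [-0.     0.07  -0.154]
0 [-0.     0.123 -0.22 ]
0 [-0.     0.187 -0.276]
0 [-0.    0.26 -0.32]
1 [-0.     0.079 -0.031]
1 [-0.     0.162 -0.049]
1 [-0.     0.247 -0.052]
1 [-0.     0.331 -0.041]
1 [-0.     0.412 -0.016]
(np.float64(0.5171272440350982), np.float64(0.058390136873712216), np.float64(0.07200085405600397), 87.6, -1) (np.float64(0.7183162510152149), np.float64(0.0499325867854679), np.float64(0.17289842842634218), 87.6, -1)
== top
bar ('c', array([518.5,  58. ]), 'size', array([88.3, 11.6]), 'longang', 86.8, 'zmed/95', array([0.0964, 0.1007]), 115)
lp None
rp ('c', array([482.9, -68.1]), 'size', array([6.4, 4.4]), 'longang', 45.0, 'zmed/95', array([0.0956, 0.0981]), 5)
== side
bar ('c', array([517.3,  61.4]), 'size', array([88.9,  7. ]), 'longang', 87.2, 'zmed/95', array([0.0936, 0.098 ]), 25)
lp ('c', array([494.6, 175.6]), 'size', array([41.4,  8.5]), 'longang', -87.0, 'zmed/95', array([0.0865, 0.0968]), 39)
rp ('c', array([483.5, -63.3]), 'size', array([7.8, 3.6]), 'longang', 32.0, 'zmed/95', array([0.0744, 0.0852]), 10)
```

Emit:
step_arm --commands '[{"claw":0.3,"dp":[-0.397,0.0,0],"rotation":[0,0,-0.021]},{"claw":0.3,"dp":[-0.397,0.0,0],"rotation":[0,0,-0.021]},{"claw":0.3,"dp":[-0.397,0.0,0],"rotation":[0,0,-0.021]},{"claw":0.3,"dp":[-0.397,0.0,0],"rotation":[0,0,-0.021]},{"claw":0.3,"dp":[-0.397,0.0,0],"rotation":[0,0,-0.021]}]'

```text
time_s: 11.55
tool_pos: [0.5096, 0.0585, 0.1598]
eef_rot: [-0.0, 0.722, 0.692, -0.0]
contact_force: [0.4, 0.3, -0.0]
width: 0.0526
grip_force: 0.0
```

Emit:
step_arm --commands '[{"claw":0.3,"dp":[0,0,0],"rotation":[0,0,0]},{"claw":0.3,"dp":[0,0,0],"rotation":[0,0,0]},{"claw":0.3,"dp":[0,0,0.12],"rotation":[0,0,0]},{"claw":0.3,"dp":[0,0,0.24],"rotation":[0,0,0]},{"claw":0.3,"dp":[0,0,0.293],"rotation":[0,0,0]}]'

```text
time_s: 12.05
tool_pos: [0.5086, 0.0593, 0.0699]
eef_rot: [-0.001, 0.721, 0.693, -0.001]
contact_force: [-0.2, 0.4, 1.1]
width: 0.0608
grip_force: 0.0
```

Emit:
step_arm --commands '[{"claw":-1,"dp":[0,0,0],"rotation":[0,0,0]},{"claw":-1,"dp":[0,0,0],"rotation":[0,0,0]},{"claw":-1,"dp":[0,0,0],"rotation":[0,0,0]},{"claw":-1,"dp":[0,0,0],"rotation":[0,0,0]},{"claw":-1,"dp":[0,0,0],"rotation":[0,0,0]}]'

```text
time_s: 12.55
tool_pos: [0.5113, 0.0588, 0.0736]
eef_rot: [0.001, 0.722, 0.692, 0.001]
contact_force: [22.8, -3.0, -9.5]
width: 0.0244
grip_force: 11.8
```

Emit:
step_arm --commands '[{"claw":-1,"dp":[0,0,0],"rotation":[0,0,0]},{"claw":-1,"dp":[0,0,0],"rotation":[0,0,0]},{"claw":-1,"dp":[0,0,0],"rotation":[0,0,0]},{"claw":-1,"dp":[0,0,0],"rotation":[0,0,0]},{"claw":-1,"dp":[0,0,0],"rotation":[0,0,0]}]'

```text
time_s: 13.05
tool_pos: [0.5184, 0.0586, 0.0753]
eef_rot: [0.004, 0.722, 0.692, 0.006]
contact_force: [40.5, -4.8, -16.1]
width: 0.0115
grip_force: 30.0
```

Emit:
step_arm --commands '[{"claw":-1,"dp":[0,0.03,0],"rotation":[0,0,0]},{"claw":-1,"dp":[0,0.03,0],"rotation":[0,0,0]}]'

```text
time_s: 13.25
tool_pos: [0.5182, 0.0584, 0.0731]
eef_rot: [-0.001, 0.722, 0.692, -0.001]
contact_force: [-9.9, -0.0, 16.3]
width: 0.011
grip_force: 30.0
```

Emit:
step_arm --commands '[{"claw":-1,"dp":[0,0.028,-0.08],"rotation":[0,0,0]},{"claw":-1,"dp":[0,0.07,-0.154],"rotation":[0,0,0]},{"claw":-1,"dp":[0,0.123,-0.22],"rotation":[0,0,0]},{"claw":-1,"dp":[0,0.187,-0.276],"rotation":[0,0,0]},{"claw":-1,"dp":[0,0.26,-0.32],"rotation":[0,0,0]}]'

```text
time_s: 13.75
tool_pos: [0.594, 0.0552, 0.1708]
eef_rot: [-0.001, 0.721, 0.693, -0.003]
contact_force: [-15.7, -1.6, 17.0]
width: 0.0109
grip_force: 30.0
```

```bash
python3 - <<'E'
from pl import *
from lid import bar
print(bar(.85)); plan([])
E
```

```text
(np.float64(0.5949100254288009), np.float64(0.0551203172174861), np.float64(0.1680180302976821))
t 13.75 p [0.594  0.0552 0.1708] q [-0.0013  0.7214  0.6925 -0.0027] F [-15.7  -1.6  17. ] w 0.0109 30.006056427955627
psi 87.66 zaxis [-0.006 -0.002 -1.   ]
```

Emit:
step_arm --commands '[{"claw":-1,"dp":[0,0.079,-0.031],"rotation":[0,0,0]},{"claw":-1,"dp":[0,0.162,-0.049],"rotation":[0,0,0]},{"claw":-1,"dp":[0,0.247,-0.052],"rotation":[0,0,0]},{"claw":-1,"dp":[0,0.331,-0.041],"rotation":[0,0,0]},{"claw":-1,"dp":[0,0.412,-0.016],"rotation":[0,0,0]}]'

```text
time_s: 14.25
tool_pos: [0.7213, 0.0493, 0.1744]
eef_rot: [0.0, 0.722, 0.692, -0.0]
contact_force: [-4.4, -1.0, 1.5]
width: 0.0112
grip_force: 30.0
```

Emit:
step_arm --commands '[{"claw":-1,"dp":[0,0,0],"rotation":[0,0,0]},{"claw":-0.45,"dp":[0,0,0],"rotation":[0,0,0]},{"claw":-0.45,"dp":[0,0,0],"rotation":[0,0,0]},{"claw":-0.45,"dp":[0,0,0],"rotation":[0,0,0]},{"claw":-0.45,"dp":[0,0,0],"rotation":[0,0,0]}]'

```text
time_s: 14.75
tool_pos: [0.7201, 0.05, 0.1736]
eef_rot: [-0.0, 0.722, 0.692, -0.0]
contact_force: [-0.2, -0.6, -0.1]
width: 0.0259
grip_force: 0.0
```

Emit:
step_arm --commands '[{"claw":-0.45,"dp":[0,0,-0.1],"rotation":[0,0,0]},{"claw":-0.45,"dp":[0,0,-0.2],"rotation":[0,0,0]},{"claw":-0.45,"dp":[0,0,-0.35],"rotation":[0,0,0]},{"claw":-0.45,"dp":[0,0,-0.35],"rotation":[0,0,0]}]'

```text
time_s: 15.15
tool_pos: [0.7224, 0.0507, 0.2851]
eef_rot: [0.002, 0.722, 0.692, 0.003]
contact_force: [0.3, 1.1, 0.1]
width: 0.0263
grip_force: 0.0
```

```bash
python3 - <<'E'
from pl import *
plan([])
d=grab('side','side3.png');t=grab('top','top3.png')
cv2.imwrite('pics/v3.png',np.hstack([d['color'][:,80:400,::-1],t['color'][:,120:400,::-1]]))
E
```

```text
t 15.15 p [0.7224 0.0507 0.2851] q [0.0024 0.7216 0.6923 0.0034] F [0.3 1.1 0.1] w 0.0263 0.0
psi 87.62 zaxis [ 0.008  0.001 -1.   ]
```

View pics/v3.png

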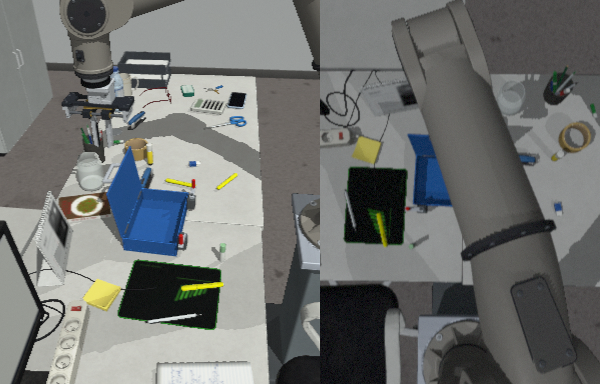

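```bash
cat > it.py <<'E'
from h import *
import sys
def items(d):
    P=cloud(d);g=cv2.cvtColor(d['color'],cv2.COLOR_RGB2HSV)
    bx=lambda b:(P[...,0]>b[0])&(P[...,0]<b[1])&(P[...,1]>b[2])&(P[...,1]<b[3])
    out={'pen':(g[...,2]>60)&(g[...,1]<70)&bx((.4,.58,.345,.42)),
     'eraser':(((g[...,0]>95)&(g[...,0]<125)&(g[...,1]>120))|((g[...,2]>145)&(g[...,1]<40)))&bx((.45,.56,-.34,-.24)),
     'yellow':(g[...,0]>20)&(g[...,0]<35)&(g[...,1]>120)&bx((.34,.52,.2,.37))}
    for n,m in out.items():
        k,l,s,_=cv2.connectedComponentsWithStats(m.astype(np.uint8),connectivity=8)
        if k<2: print(n,None);continue
        i=1+np.argmax(s[1:,4]);print(n,rect(P[l==i]))
if __name__=='__main__':
    for n in('top','side'):
        print(n);items(dict(np.load('pics/%s%s.png.npz'%(n,sys.argv[1]))))
E
python3 it.py 0; python3 it.py 3
```

```text
top
pen ('c', array([490.3, 394.9]), 'size', array([178.3,  49.9]), 'longang', -0.0, 'zmed/95', array([0.0023, 0.0104]), 318)
eraser ('c', array([ 504. , -290.3]), 'size', array([20.9, 19.6]), 'longang', -88.9, 'zmed/95', array([0.0125, 0.0175]), 39)
yellow ('c', array([424.1, 285.6]), 'size', array([110.1,  22.7]), 'longang', 14.0, 'zmed/95', array([0.0115, 0.0158]), 172)
side
pen ('c', array([490.1, 392.3]), 'size', array([178.9,  55.6]), 'longang', 0.3, 'zmed/95', array([0.0012, 0.0097]), 524)
eraser ('c', array([ 505.2, -290.3]), 'size', array([109.6,  99.2]), 'longang', 0.1, 'zmed/95', array([0.0003, 0.0101]), 424)
yellow ('c', array([426.4, 285.1]), 'size', array([112.2,  15.2]), 'longang', 14.9, 'zmed/95', array([0.0108, 0.0151]), 227)
top
pen ('c', array([490.9, 396.1]), 'size', array([178.3,  49.2]), 'longang', 1.6, 'zmed/95', array([0.0023, 0.011 ]), 335)
eraser ('c', array([ 536.1, -323.3]), 'size', array([53.6, 41.6]), 'longang', 56.2, 'zmed/95', array([0.0005, 0.0044]), 69)
yellow ('c', array([423.8, 286.1]), 'size', array([111.1,  23.3]), 'longang', 13.6, 'zmed/95', array([0.012 , 0.0166]), 172)
side
pen ('c', array([490. , 393.5]), 'size', array([179. ,  52.9]), 'longang', 0.2, 'zmed/95', array([0.001 , 0.0088]), 536)
eraser ('c', array([ 504.9, -289.8]), 'size', array([109. ,  99.4]), 'longang', 0.1, 'zmed/95', array([0.0004, 0.0106]), 417)
yellow ('c', array([426.5, 285.2]), 'size', array([112.2,  16.2]), 'longang', 13.4, 'zmed/95', array([0.0108, 0.0146]), 228)
```

```bash
python3 - <<'E'
from h import *
t=cv2.imread('pics/top3.png');s=cv2.imread('pics/side3.png')
r=lambda i,u,v,w,h:cv2.resize(i[v:v+h,u:u+w],(400,300),interpolation=2)
a=np.vstack([np.hstack([r(t,120,180,64,48),r(t,343,194,32,24)]),np.hstack([r(s,200,290,96,72),r(s,258,152,32,24)])])
cv2.imwrite('pics/e1.png',np.clip(a*1.4,0,255).astype(np.uint8))
E
```

```text
(no output)
```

View pics/e1.png

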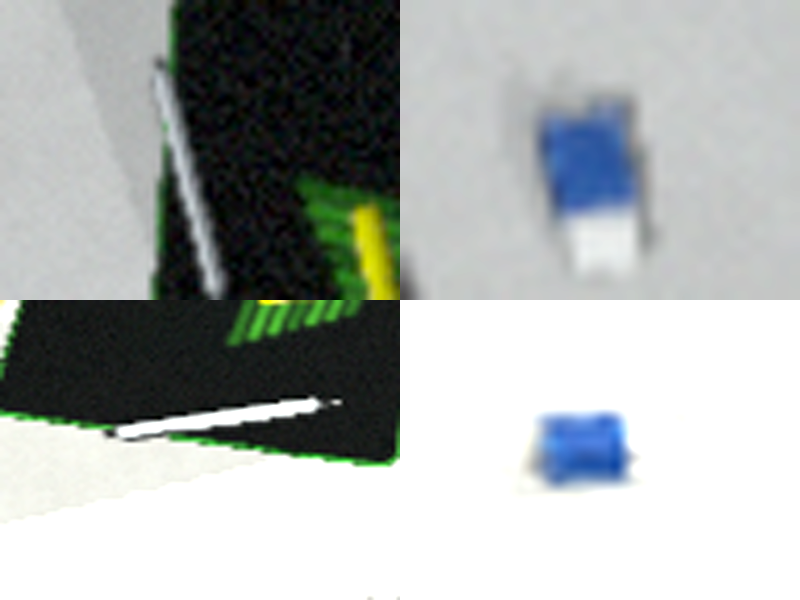

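```bash
cat >> h.py <<'E'
def ray(d,u,v,z):
    h=384;f=h/2/np.tan(np.radians(float(d['fovy']))/2)
    r=rot(d)@np.array([(u-d['cx'])/f,-(v-d['cy'])/f,-1]);c=np.array(d['xyz'])
    return np.round(c+r*(z-c[2])/r[2],4)
E
python3 - <<'E'
from h import *
t=dict(np.load('pics/top3.png.npz'));s=dict(np.load('pics/side3.png.npz'))
for n,d,a,b,z in(('pen',t,(145.1,190.9),(155.2,227.2),.008),('pen',s,(226.9,321.9),(280.4,314.5),.008),('er',t,(357.8,202.8),(359.4,216),.012)):
    A,B=ray(d,*a,z),ray(d,*b,z);D=B-A;print(n,A,B,(A+B)/2,np.linalg.norm(D),np.degrees(np.arctan2(D[1],D[0]))%180)
from pl import *
plan([(.6,-.1,.285,80,.1),(.495,-.29,.18,80,.1)])
E
```

```text
pen [0.5491 0.4069 0.008 ] [0.4307 0.3694 0.008 ] [0.4899  0.38815 0.008  ] 0.12419665857018859 17.57419082102507
pen [0.5525 0.4114 0.008 ] [0.4226 0.3744 0.008 ] [0.48755 0.3929  0.008  ] 0.13506668723264076 15.898780815499236
er [ 0.5175 -0.2892  0.012 ] [ 0.4748 -0.294   0.012 ] [ 0.49615 -0.2916   0.012  ] 0.04296894227229705 6.413817739197242
t 15.25 p [0.7207 0.0501 0.2797] q [7.000e-04 7.216e-01 6.923e-01 8.000e-04] F [ 0.4 -0.2 -0.8] w 0.0259 0.0
psi 87.63 zaxis [ 0.002  0.    -1.   ]
(0.6, -0.1, 0.285, 80) claw 0.1 dp [-0.517, -0.381, -0.018] rz 0.254 minrows 3.9 
(0.495, -0.29, 0.18, 80) claw 0.1 dp [-0.684, -0.235, 0.35] rz 0.0 minrows 4.8
```

```bash
python3 - <<'E'
from pl import *
plan([(.62,-.1,.28,60,0),(.496,-.291,.2,33,0),(.496,-.291,.1,6.4,0),(.496,-.291,.005,6.4,0)],(.7203,.05,.28,87.6))
E
```

```text
(0.62, -0.1, 0.28, 60) claw 0 dp [-0.514, -0.313, -0.0] rz 0.92 minrows 3.6 
(0.496, -0.291, 0.2, 33) claw 0 dp [-0.758, -0.04, 0.267] rz 0.9 minrows 4.8 
(0.496, -0.291, 0.1, 6.4) claw 0 dp [0.0, -0.0, 0.333] rz 0.887 minrows 3.1 
(0.496, -0.291, 0.005, 6.4) claw 0 dp [0.0, -0.0, 0.317] rz -0.0 minrows 1.9
```

Emit:
step_arm --commands '[{"claw":0,"dp":[-0.514,-0.313,0],"rotation":[0,0,0.92]},{"claw":0,"dp":[-0.514,-0.313,0],"rotation":[0,0,0.92]},{"claw":0,"dp":[-0.514,-0.313,0],"rotation":[0,0,0.92]},{"claw":0,"dp":[-0.514,-0.313,0],"rotation":[0,0,0.92]},{"claw":0,"dp":[-0.514,-0.313,0],"rotation":[0,0,0.92]}]'

```text
time_s: 15.75
tool_pos: [0.6175, -0.1054, 0.2776]
eef_rot: [0.0, 0.868, 0.497, -0.001]
contact_force: [0.9, 0.1, 0.3]
width: 0.0467
grip_force: 0.0
```

Emit:
step_arm --commands '[{"claw":0,"dp":[-0.758,-0.04,0.267],"rotation":[0,0,0.9]},{"claw":0,"dp":[-0.758,-0.04,0.267],"rotation":[0,0,0.9]},{"claw":0,"dp":[-0.758,-0.04,0.267],"rotation":[0,0,0.9]},{"claw":0,"dp":[-0.758,-0.04,0.267],"rotation":[0,0,0.9]},{"claw":0,"dp":[-0.758,-0.04,0.267],"rotation":[0,0,0.9]}]'

```text
time_s: 16.25
tool_pos: [0.4941, -0.2925, 0.1965]
eef_rot: [-0.0, 0.959, 0.284, -0.001]
contact_force: [-0.2, -0.4, -0.2]
width: 0.047
grip_force: 0.0
```

Emit:
step_arm --commands '[{"claw":0,"dp":[0,0,0.333],"rotation":[0,0,0.887]},{"claw":0,"dp":[0,0,0.333],"rotation":[0,0,0.887]},{"claw":0,"dp":[0,0,0.333],"rotation":[0,0,0.887]},{"claw":0,"dp":[0,0,0.333],"rotation":[0,0,0.887]},{"claw":0,"dp":[0,0,0.333],"rotation":[0,0,0.887]}]'

```text
time_s: 16.75
tool_pos: [0.4967, -0.2907, 0.0984]
eef_rot: [-0.0, 0.998, 0.058, 0.0]
contact_force: [-0.7, -0.2, 0.7]
width: 0.0471
grip_force: 0.0
```

```bash
python3 - <<'E'
from pl import *
plan([(.496,-.291,.005,6.4,0)])
E
```

```text
t 16.75 p [ 0.4967 -0.2907  0.0984] q [-0.      0.9983  0.0584  0.    ] F [-0.7 -0.2  0.7] w 0.0471 0.0
psi 6.69 zaxis [ 0.  0. -1.]
(0.496, -0.291, 0.005, 6.4) claw 0 dp [-0.003, 0.001, 0.311] rz 0.01 minrows 1.9
```

Emit:
step_arm --commands '[{"claw":0,"dp":[0,0,0.13],"rotation":[0,0,0]},{"claw":0,"dp":[0,0,0.24],"rotation":[0,0,0]},{"claw":0,"dp":[0,0,0.29],"rotation":[0,0,0]},{"claw":0,"dp":[0,0,0.314],"rotation":[0,0,0]},{"claw":-1,"dp":[0,0,0.314],"rotation":[0,0,0]}]'

```text
time_s: 17.25
tool_pos: [0.4966, -0.2912, 0.0044]
eef_rot: [-0.0, 0.998, 0.057, 0.0]
contact_force: [0.0, 0.3, 0.4]
width: 0.0422
grip_force: 0.0
```

Emit:
step_arm --commands '[{"claw":-1,"dp":[0,0,0],"rotation":[0,0,0]},{"claw":-1,"dp":[0,0,0],"rotation":[0,0,0]},{"claw":-1,"dp":[0,0,0],"rotation":[0,0,0]},{"claw":-1,"dp":[0,0,0],"rotation":[0,0,0]},{"claw":-1,"dp":[0,0,0],"rotation":[0,0,0]}]'

```text
time_s: 17.75
tool_pos: [0.4969, -0.2915, 0.0052]
eef_rot: [0.0, 0.998, 0.056, 0.001]
contact_force: [-1.5, 0.4, 8.8]
width: 0.0185
grip_force: 29.2
```

Emit:
step_arm --commands '[{"claw":-1,"dp":[0,0,0],"rotation":[0,0,0]},{"claw":-1,"dp":[0,0,-0.2],"rotation":[0,0,0]},{"claw":-1,"dp":[0,0,-0.35],"rotation":[0,0,0]},{"claw":-1,"dp":[0,0,-0.45],"rotation":[0,0,0]},{"claw":-1,"dp":[0,0,-0.45],"rotation":[0,0,0]}]'

```text
time_s: 18.25
tool_pos: [0.4988, -0.2925, 0.1447]
eef_rot: [0.002, 0.998, 0.056, 0.004]
contact_force: [0.9, -0.2, -0.7]
width: 0.0186
grip_force: 29.2
```

```bash
python3 - <<'E'
from pl import *
plan([(.53,-.16,.14,0,-1),(.569,-.024,.14,-2.4,-1),(.569,-.024,.018,-2.4,-1)])
E
```

```text
t 18.25 p [ 0.4988 -0.2925  0.1447] q [0.0021 0.9984 0.0559 0.0036] F [ 0.9 -0.2 -0.7] w 0.0186 29.183861017227173
psi 6.41 zaxis [ 0.007 -0.004 -1.   ]
(0.53, -0.16, 0.14, 0) claw -1 dp [0.153, -0.427, 0.016] rz 0.214 minrows 2.7 
(0.569, -0.024, 0.14, -2.4) claw -1 dp [0.13, -0.454, -0.0] rz 0.08 minrows 2.8 
(0.569, -0.024, 0.018, -2.4) claw -1 dp [-0.0, 0.0, 0.406] rz -0.0 minrows 2.4
```

Emit:
step_arm --commands '[{"claw":-1,"dp":[0.153,-0.427,0],"rotation":[0,0,0.214]},{"claw":-1,"dp":[0.153,-0.427,0],"rotation":[0,0,0.214]},{"claw":-1,"dp":[0.153,-0.427,0],"rotation":[0,0,0.214]},{"claw":-1,"dp":[0.153,-0.427,0],"rotation":[0,0,0.214]}]'

```text
time_s: 18.65
tool_pos: [0.5287, -0.1533, 0.1392]
eef_rot: [-0.001, 1.0, 0.003, 0.0]
contact_force: [0.1, 0.4, 0.1]
width: 0.0182
grip_force: 29.2
```

Emit:
step_arm --commands '[{"claw":-1,"dp":[0.13,-0.454,0],"rotation":[0,0,0.08]},{"claw":-1,"dp":[0.13,-0.454,0],"rotation":[0,0,0.08]},{"claw":-1,"dp":[0.13,-0.454,0],"rotation":[0,0,0.08]},{"claw":-1,"dp":[0.13,-0.454,0],"rotation":[0,0,0.08]},{"claw":-1,"dp":[0.13,-0.454,0],"rotation":[0,0,0.08]}]'

```text
time_s: 19.15
tool_pos: [0.5665, -0.0223, 0.1388]
eef_rot: [0.0, 1.0, -0.02, -0.0]
contact_force: [0.1, -0.9, -0.1]
width: 0.0187
grip_force: 29.2
```

Emit:
step_arm --commands '[{"claw":-1,"dp":[0,0,0.15],"rotation":[0,0,0]},{"claw":-1,"dp":[0,0,0.29],"rotation":[0,0,0]},{"claw":-1,"dp":[0,0,0.39],"rotation":[0,0,0]},{"claw":-1,"dp":[0,0,0.41],"rotation":[0,0,0]},{"claw":-1,"dp":[0,0,0.41],"rotation":[0,0,0]}]'

```text
time_s: 19.65
tool_pos: [0.5659, -0.0239, 0.0158]
eef_rot: [0.0, 1.0, -0.022, -0.001]
contact_force: [0.1, -0.0, 0.3]
width: 0.0184
grip_force: 29.2
```

Emit:
step_arm --commands '[{"claw":-0.2,"dp":[0,0,0],"rotation":[0,0,0]},{"claw":-0.2,"dp":[0,0,0],"rotation":[0,0,0]},{"claw":-0.2,"dp":[0,0,0],"rotation":[0,0,0]},{"claw":-0.2,"dp":[0,0,-0.15],"rotation":[0,0,0]},{"claw":-0.2,"dp":[0,0,-0.4],"rotation":[0,0,0]}]'

```text
time_s: 20.15
tool_pos: [0.5654, -0.0225, 0.1118]
eef_rot: [-0.0, 1.0, -0.021, -0.001]
contact_force: [1.0, 0.7, 0.5]
width: 0.0377
grip_force: 0.0
```

```bash
python3 - <<'E'
from pl import *
d=grab('side','side4.png')
cv2.imwrite('pics/v4.png',cv2.resize(d['color'][140:340,150:350,::-1],None,fx=2.5,fy=2.5))
plan([(.53,.15,.25,27,0),(.489,.3,.25,0,0),(.489,.39,.2,-20,0)])
plan([(.53,.15,.25,-2.4,0),(.489,.3,.2,16,0),(.489,.3915,.13,16.5,0),(.489,.3915,.006,16.5,0)])
E
```

```text
t 20.2 p [ 0.5698 -0.0223  0.1207] q [-2.000e-04  9.998e-01 -2.090e-02  4.100e-03] F [ 4.7 -0.2  9.1] w 0.0381 0.0
psi -2.4 zaxis [ 0.008  0.    -1.   ]
(0.53, 0.15, 0.25, 27) claw 0 dp [-0.157, -0.568, -0.431] rz -0.98 minrows 4.4 
(0.489, 0.3, 0.25, 0) claw 0 dp [0.106, -0.508, 0.0] rz 0.9 minrows 3.1 
(0.489, 0.39, 0.2, -20) claw 0 dp [-0.0, -0.299, 0.167] rz 0.667 minrows 2.3 
t 20.2 p [ 0.5698 -0.0223  0.1207] q [-2.000e-04  9.998e-01 -2.090e-02  4.100e-03] F [ 4.7 -0.2  9.1] w 0.0381 0.0
psi -2.4 zaxis [ 0.008  0.    -1.   ]
(0.53, 0.15, 0.25, -2.4) claw 0 dp [-0.157, -0.568, -0.431] rz 0.0 minrows 4.4 
(0.489, 0.3, 0.2, 16) claw 0 dp [-0.157, -0.494, 0.167] rz -0.613 minrows 3.3 
(0.489, 0.3915, 0.13, 16.5) claw 0 dp [0.084, -0.293, 0.233] rz -0.017 minrows 2.3 
(0.489, 0.3915, 0.006, 16.5) claw 0 dp [-0.0, -0.0, 0.413] rz 0.0 minrows 2.5
```

View pics/v4.png

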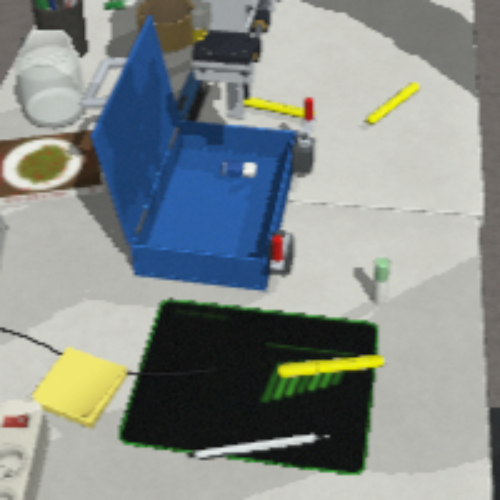

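Emit:
step_arm --commands '[{"claw":0,"dp":[-0.1,-0.2,-0.431],"rotation":[0,0,0]},{"claw":0,"dp":[-0.157,-0.568,-0.431],"rotation":[0,0,0]},{"claw":0,"dp":[-0.157,-0.568,-0.431],"rotation":[0,0,0]},{"claw":0,"dp":[-0.157,-0.568,-0.431],"rotation":[0,0,0]},{"claw":0,"dp":[-0.157,-0.568,-0.431],"rotation":[0,0,0]}]'

```text
time_s: 20.7
tool_pos: [0.5261, 0.1537, 0.2437]
eef_rot: [-0.001, 1.0, -0.019, 0.002]
contact_force: [-0.6, -0.1, -0.0]
width: 0.0473
grip_force: 0.0
```

Emit:
step_arm --commands '[{"claw":0,"dp":[-0.157,-0.494,0.167],"rotation":[0,0,-0.613]},{"claw":0,"dp":[-0.157,-0.494,0.167],"rotation":[0,0,-0.613]},{"claw":0,"dp":[-0.157,-0.494,0.167],"rotation":[0,0,-0.613]},{"claw":0,"dp":[-0.157,-0.494,0.167],"rotation":[0,0,-0.613]},{"claw":0,"dp":[-0.157,-0.494,0.167],"rotation":[0,0,-0.613]}]'

```text
time_s: 21.2
tool_pos: [0.4845, 0.3018, 0.1903]
eef_rot: [-0.0, 0.99, 0.141, -0.0]
contact_force: [0.5, -0.1, 0.6]
width: 0.047
grip_force: 0.0
```

Emit:
step_arm --commands '[{"claw":0,"dp":[0.084,-0.293,0.233],"rotation":[0,0,-0.017]},{"claw":0,"dp":[0.084,-0.293,0.233],"rotation":[0,0,-0.017]},{"claw":0,"dp":[0.084,-0.293,0.233],"rotation":[0,0,-0.017]},{"claw":0,"dp":[0.084,-0.293,0.233],"rotation":[0,0,-0.017]},{"claw":0,"dp":[0.084,-0.293,0.233],"rotation":[0,0,-0.017]}]'

```text
time_s: 21.7
tool_pos: [0.487, 0.3895, 0.1214]
eef_rot: [0.0, 0.99, 0.143, 0.0]
contact_force: [-0.1, 0.4, 0.1]
width: 0.0468
grip_force: 0.0
```

```bash
python3 - <<'E'
from pl import *
plan([(.489,.3915,.007,16.5,0)])
for n in('top','side'): grab(n,n+'5.png')
E
python3 it.py 5
```

```text
t 21.7 p [0.487  0.3895 0.1214] q [3.000e-04 9.898e-01 1.426e-01 4.000e-04] F [-0.1  0.4  0.1] w 0.0468 0.0
psi 16.4 zaxis [ 0.001 -0.    -1.   ]
(0.489, 0.3915, 0.007, 16.5) claw 0 dp [0.008, -0.004, 0.381] rz -0.003 minrows 2.3 
top
pen ('c', array([481.9, 382.4]), 'size', array([154.9,  74.9]), 'longang', -0.4, 'zmed/95', array([0.5588, 0.5842]), 1786)
eraser ('c', array([ 500. , -271.4]), 'size', array([105.3,  87.5]), 'longang', -17.0, 'zmed/95', array([0.0008, 0.0043]), 597)
yellow ('c', array([424.6, 283.7]), 'size', array([110.1,  19.5]), 'longang', 12.8, 'zmed/95', array([0.0119, 0.0162]), 173)
side
pen ('c', array([480.2, 382.5]), 'size', array([160.3,  74.9]), 'longang', 0.0, 'zmed/95', array([0.5397, 0.5833]), 4739)
eraser None
yellow ('c', array([426.4, 285.4]), 'size', array([112.1,  15.6]), 'longang', 13.8, 'zmed/95', array([0.0105, 0.0148]), 181)
```

Emit:
step_arm --commands '[{"claw":0,"dp":[0.008,-0.004,0.17],"rotation":[0,0,0]},{"claw":0,"dp":[0.008,-0.004,0.3],"rotation":[0,0,0]},{"claw":0,"dp":[0.008,-0.004,0.36],"rotation":[0,0,0]},{"claw":0,"dp":[0.008,-0.004,0.384],"rotation":[0,0,0]},{"claw":-1,"dp":[0.008,-0.004,0.384],"rotation":[0,0,0]}]'

```text
time_s: 22.3
tool_pos: [0.4884, 0.3922, 0.0058]
eef_rot: [0.0, 0.99, 0.143, 0.0]
contact_force: [-0.4, 1.2, 0.7]
width: 0.0422
grip_force: 0.0
```

Emit:
step_arm --commands '[{"claw":-1,"dp":[0,0,0],"rotation":[0,0,0]},{"claw":-1,"dp":[0,0,0],"rotation":[0,0,0]},{"claw":-1,"dp":[0,0,0],"rotation":[0,0,0]},{"claw":-1,"dp":[0,0,0],"rotation":[0,0,0]},{"claw":-1,"dp":[0,0,0],"rotation":[0,0,0]}]'

```text
time_s: 22.8
tool_pos: [0.4885, 0.3933, 0.0066]
eef_rot: [-0.0, 0.99, 0.143, 0.001]
contact_force: [-3.7, -6.5, 24.5]
width: 0.0057
grip_force: 32.9
```

Emit:
step_arm --commands '[{"claw":-1,"dp":[0,0,0],"rotation":[0,0,0]},{"claw":-1,"dp":[0,0,0],"rotation":[0,0,0]},{"claw":-1,"dp":[0,0,-0.12],"rotation":[0,0,0]},{"claw":-1,"dp":[0,0,-0.24],"rotation":[0,0,0]},{"claw":-1,"dp":[0,0,-0.24],"rotation":[0,0,0]}]'

```text
time_s: 23.3
tool_pos: [0.4896, 0.395, 0.0821]
eef_rot: [-0.002, 0.99, 0.143, 0.003]
contact_force: [-0.2, 0.4, 0.6]
width: 0.0004
grip_force: 0.0
```

```bash
python3 - <<'E'
from pl import *
plan([(.50,.33,.16,40,-1),(.52,.22,.16,66,-1),(.559,.085,.16,87.6,-1),(.559,.085,.02,87.6,-1)])
d=grab('side','side6.png')
cv2.imwrite('pics/v6.png',cv2.resize(d['color'][150:350,150:350,::-1],None,fx=2.5,fy=2.5))
E
```

```text
t 23.3 p [0.4896 0.395  0.0821] q [-0.0017  0.9897  0.1434  0.0028] F [-0.2  0.4  0.6] w 0.0004 0.0
psi 16.49 zaxis [ 0.005  0.004 -1.   ]
(0.5, 0.33, 0.16, 40) claw -1 dp [-0.028, 0.217, -0.26] rz -0.784 minrows 2.7 
(0.52, 0.22, 0.16, 66) claw -1 dp [-0.185, 0.324, 0.0] rz -0.866 minrows 3.0 
(0.559, 0.085, 0.16, 87.6) claw -1 dp [-0.358, 0.302, 0.0] rz -0.72 minrows 2.8 
(0.559, 0.085, 0.02, 87.6) claw -1 dp [-0.0, -0.0, 0.467] rz -0.0 minrows 2.8
```

View pics/v6.png

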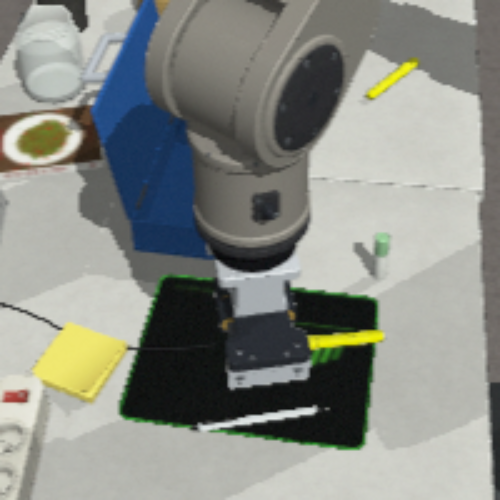

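```bash
python3 - <<'E'
from h import *
s=dict(np.load('pics/side6.png.npz'));i=s['color']
# bright low-sat ridge along columns on the mat
for u in range(234,280,6):
    c=i[300:330,u].astype(int).sum(1);c=np.where(c>150,c-150,0);v=(c*np.arange(300,330)).sum()/c.sum();print(u,round(v,1),ray(s,u,v,.007))
E
```

```text
234 324.1 [0.5341 0.415  0.007 ]
240 323.9 [0.5195 0.4125 0.007 ]
246 318.2 [0.5071 0.3945 0.007 ]
252 316.4 [0.4929 0.3877 0.007 ]
258 315.8 [0.4782 0.3841 0.007 ]
264 315.0 [0.4634 0.3801 0.007 ]
270 314.9 [0.4485 0.378  0.007 ]
276 320.7 [0.4321 0.3931 0.007 ]
```

```bash
python3 - <<'E'
from pl import *
plan([(.489,.389,.04,16,-.2),(.489,.389,.002,16,-.2)])
E
```

```text
t 23.35 p [0.4889 0.394  0.0798] q [-0.001   0.9897  0.1434  0.0018] F [ 0.5  0.2 -0.7] w 0.0002 0.0
psi 16.49 zaxis [ 0.003  0.003 -1.   ]
(0.489, 0.389, 0.04, 16) claw -0.2 dp [-0.004, 0.016, 0.133] rz 0.016 minrows 0.8 
(0.489, 0.389, 0.002, 16) claw -0.2 dp [-0.0, 0.0, 0.126] rz 0.0 minrows 0.8
```

Emit:
step_arm --commands '[{"claw":-0.2,"dp":[-0.004,0.012,0.08],"rotation":[0,0,0.016]},{"claw":-0.2,"dp":[-0.004,0.012,0.08],"rotation":[0,0,0.016]},{"claw":-0.2,"dp":[-0.004,0.012,0.08],"rotation":[0,0,0.016]},{"claw":-0.2,"dp":[-0.004,0.012,0.08],"rotation":[0,0,0.016]},{"claw":-0.2,"dp":[-0.004,0.012,0.1],"rotation":[0,0,0.016]}]'

```text
time_s: 23.85
tool_pos: [0.4882, 0.3899, 0.0483]
eef_rot: [-0.001, 0.99, 0.139, 0.001]
contact_force: [-0.2, -0.0, 0.7]
width: 0.036
grip_force: 0.0
```

Emit:
step_arm --commands '[{"claw":-0.2,"dp":[0,0,0.08],"rotation":[0,0,0]},{"claw":-0.2,"dp":[0,0,0.13],"rotation":[0,0,0]},{"claw":-0.2,"dp":[0,0,0.15],"rotation":[0,0,0]},{"claw":-0.2,"dp":[0,0,0.154],"rotation":[0,0,0]},{"claw":-0.2,"dp":[0,0,0.154],"rotation":[0,0,0]}]'

```text
time_s: 24.35
tool_pos: [0.4876, 0.3894, 0.0011]
eef_rot: [-0.0, 0.99, 0.139, -0.0]
contact_force: [0.4, -0.2, -0.3]
width: 0.0373
grip_force: 0.0
```

Emit:
step_arm --commands '[{"claw":-1,"dp":[0,0,0],"rotation":[0,0,0]},{"claw":-1,"dp":[0,0,0],"rotation":[0,0,0]},{"claw":-1,"dp":[0,0,0],"rotation":[0,0,0]},{"claw":-1,"dp":[0,0,0],"rotation":[0,0,0]},{"claw":-1,"dp":[0,0,0],"rotation":[0,0,0]}]'

```text
time_s: 24.85
tool_pos: [0.4878, 0.3892, 0.0014]
eef_rot: [-0.0, 0.99, 0.139, 0.0]
contact_force: [0.1, -0.8, 2.1]
width: 0.0079
grip_force: 30.0
```

Emit:
step_arm --commands '[{"claw":-1,"dp":[0,0,0],"rotation":[0,0,0]},{"claw":-1,"dp":[0,0,0],"rotation":[0,0,0]},{"claw":-1,"dp":[0,0,0],"rotation":[0,0,0]}]'

```text
time_s: 25.15
tool_pos: [0.4878, 0.3892, 0.0013]
eef_rot: [-0.0, 0.99, 0.139, 0.0]
contact_force: [-0.9, -0.6, 5.6]
width: 0.0079
grip_force: 30.0
```

Emit:
step_arm --commands '[{"claw":-1,"dp":[0,0,-0.1],"rotation":[0,0,0]},{"claw":-1,"dp":[0,0,-0.2],"rotation":[0,0,0]},{"claw":-1,"dp":[0,0,-0.35],"rotation":[0,0,0]},{"claw":-1,"dp":[0,0,-0.53],"rotation":[0,0,0]},{"claw":-1,"dp":[0,0,-0.53],"rotation":[0,0,0]}]'

```text
time_s: 25.65
tool_pos: [0.4896, 0.3915, 0.1663]
eef_rot: [-0.002, 0.99, 0.139, 0.004]
contact_force: [-0.9, 0.3, -0.1]
width: 0.0076
grip_force: 30.0
```

```bash
python3 - <<'E'
from pl import *
plan([(.50,.33,.16,42,-1),(.52,.22,.16,68,-1),(.562,.085,.16,87.6,-1),(.562,.085,.02,87.6,-1)])
E
```

```text
t 25.65 p [0.4896 0.3915 0.1663] q [-0.0022  0.9902  0.1393  0.0035] F [-0.9  0.3 -0.1] w 0.0076 30.000004023313522
psi 16.02 zaxis [ 0.006  0.005 -1.   ]
(0.5, 0.33, 0.16, 42) claw -1 dp [-0.023, 0.206, 0.021] rz -0.866 minrows 3.0 
(0.52, 0.22, 0.16, 68) claw -1 dp [-0.196, 0.317, -0.0] rz -0.867 minrows 3.0 
(0.562, 0.085, 0.16, 87.6) claw -1 dp [-0.365, 0.299, -0.0] rz -0.653 minrows 2.8 
(0.562, 0.085, 0.02, 87.6) claw -1 dp [-0.0, -0.0, 0.467] rz -0.0 minrows 2.8
```

Emit:
step_arm --commands '[{"claw":-1,"dp":[-0.023,0.206,0],"rotation":[0,0,-0.866]},{"claw":-1,"dp":[-0.023,0.206,0],"rotation":[0,0,-0.866]},{"claw":-1,"dp":[-0.023,0.206,0],"rotation":[0,0,-0.866]},{"claw":-1,"dp":[-0.023,0.206,0],"rotation":[0,0,-0.866]}]'

```text
time_s: 26.05
tool_pos: [0.4982, 0.3272, 0.1598]
eef_rot: [-0.0, 0.933, 0.359, -0.0]
contact_force: [0.1, 0.4, 0.1]
width: 0.0079
grip_force: 30.0
```

Emit:
step_arm --commands '[{"claw":-1,"dp":[-0.196,0.317,0],"rotation":[0,0,-0.867]},{"claw":-1,"dp":[-0.196,0.317,0],"rotation":[0,0,-0.867]},{"claw":-1,"dp":[-0.196,0.317,0],"rotation":[0,0,-0.867]},{"claw":-1,"dp":[-0.196,0.317,0],"rotation":[0,0,-0.867]}]'

```text
time_s: 26.45
tool_pos: [0.5187, 0.2148, 0.1596]
eef_rot: [0.0, 0.83, 0.558, -0.0]
contact_force: [-0.5, 0.7, 0.4]
width: 0.0078
grip_force: 30.0
```

Emit:
step_arm --commands '[{"claw":-1,"dp":[-0.365,0.299,0],"rotation":[0,0,-0.653]},{"claw":-1,"dp":[-0.365,0.299,0],"rotation":[0,0,-0.653]},{"claw":-1,"dp":[-0.365,0.299,0],"rotation":[0,0,-0.653]},{"claw":-1,"dp":[-0.365,0.299,0],"rotation":[0,0,-0.653]},{"claw":-1,"dp":[-0.365,0.299,0],"rotation":[0,0,-0.653]}]'

```text
time_s: 26.95
tool_pos: [0.5604, 0.0827, 0.1598]
eef_rot: [-0.0, 0.724, 0.69, 0.0]
contact_force: [0.5, 0.1, -0.6]
width: 0.0079
grip_force: 30.0
```

```bash
python3 - <<'E'
from pl import *
plan([(.562,.085,.02,87.6,-1),(.562,.085,.02,87.6,-1)])
d=grab('side','side7.png')
cv2.imwrite('pics/v7.png',cv2.resize(d['color'][120:330,150:350,::-1],None,fx=2.5,fy=2.5))
E
```

```text
t 26.95 p [0.5604 0.0827 0.1598] q [-3.000e-04  7.239e-01  6.899e-01  1.000e-04] F [ 0.5  0.1 -0.6] w 0.0079 29.999950379133224
psi 87.24 zaxis [-0.     0.001 -1.   ]
(0.562, 0.085, 0.02, 87.6) claw -1 dp [0.008, 0.005, 0.466] rz -0.012 minrows 2.8 
(0.562, 0.085, 0.02, 87.6) claw -1 dp [-0.0, -0.0, 0.0] rz -0.0 minrows 0.0
```

View pics/v7.png

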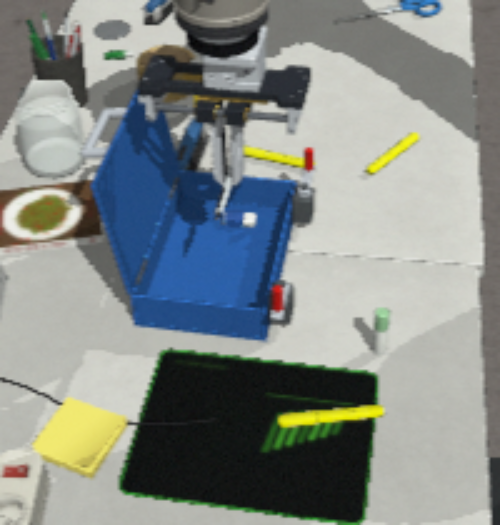

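Emit:
step_arm --commands '[{"claw":-1,"dp":[0.008,-0.05,0.1],"rotation":[0,0,0]},{"claw":-1,"dp":[0.008,-0.05,0.23],"rotation":[0,0,0]},{"claw":-1,"dp":[0.008,-0.05,0.36],"rotation":[0,0,0]},{"claw":-1,"dp":[0.008,-0.05,0.45],"rotation":[0,0,0]},{"claw":-1,"dp":[0.008,-0.05,0.46],"rotation":[0,0,0]}]'

```text
time_s: 27.5
tool_pos: [0.5429, 0.0879, 0.0194]
eef_rot: [-0.002, 0.721, 0.692, -0.002]
contact_force: [-0.1, 0.5, -0.5]
width: 0.0078
grip_force: 30.0
```

Emit:
step_arm --commands '[{"claw":-0.6,"dp":[0,0,0],"rotation":[0,0,0]},{"claw":-0.6,"dp":[0,0,0],"rotation":[0,0,0]},{"claw":-0.6,"dp":[0,0,0],"rotation":[0,0,0]},{"claw":-0.6,"dp":[0,0,-0.12],"rotation":[0,0,0]},{"claw":-0.6,"dp":[0,0,-0.26],"rotation":[0,0,0]}]'

```text
time_s: 28.0
tool_pos: [0.5446, 0.0858, 0.1011]
eef_rot: [-0.001, 0.722, 0.692, -0.001]
contact_force: [-0.5, -0.7, 0.0]
width: 0.0192
grip_force: 0.0
```

Emit:
step_arm --commands '[{"claw":0,"dp":[0,0,-0.3],"rotation":[0,0,0]},{"claw":0,"dp":[0,0,-0.3],"rotation":[0,0,0]},{"claw":0,"dp":[0,0,-0.3],"rotation":[0,0,0]},{"claw":0,"dp":[0,0,-0.3],"rotation":[0,0,0]}]'

```text
time_s: 28.4
tool_pos: [0.5459, 0.0856, 0.1919]
eef_rot: [0.001, 0.722, 0.692, 0.001]
contact_force: [-0.6, -0.8, -1.5]
width: 0.0459
grip_force: 0.0
```

```bash
python3 - <<'E'
from pl import *
plan([(.50,.17,.19,62,0),(.425,.285,.16,36,0),(.425,.285,.1,13.8,0),(.425,.285,.004,13.8,0)])
for n in('top','side'): grab(n,n+'8.png')
E
python3 it.py 8 | grep -E 'yel|top|side'
```

```text
t 28.4 p [0.5459 0.0856 0.1919] q [0.0013 0.7221 0.6918 0.0011] F [-0.6 -0.8 -1.5] w 0.0459 0.0
psi 87.55 zaxis [ 0.003 -0.    -1.   ]
(0.5, 0.17, 0.19, 62) claw 0 dp [0.275, -0.165, 0.006] rz 0.852 minrows 3.0 
(0.425, 0.285, 0.16, 36) claw 0 dp [0.221, -0.4, 0.1] rz 0.866 minrows 3.0 
(0.425, 0.285, 0.1, 13.8) claw 0 dp [-0.0, -0.0, 0.2] rz 0.74 minrows 2.6 
(0.425, 0.285, 0.004, 13.8) claw 0 dp [-0.001, -0.0, 0.32] rz 0.0 minrows 1.9 
top
yellow ('c', array([424.3, 284.7]), 'size', array([110.3,  20. ]), 'longang', 14.2, 'zmed/95', array([0.0117, 0.0164]), 172)
side
yellow ('c', array([426.1, 285.1]), 'size', array([112.2,  16.6]), 'longang', 15.4, 'zmed/95', array([0.011 , 0.0154]), 227)
```

Emit:
step_arm --commands '[{"claw":0,"dp":[0.275,-0.165,0],"rotation":[0,0,0.852]},{"claw":0,"dp":[0.275,-0.165,0],"rotation":[0,0,0.852]},{"claw":0,"dp":[0.275,-0.165,0],"rotation":[0,0,0.852]},{"claw":0,"dp":[0.275,-0.165,0],"rotation":[0,0,0.852]}]'

```text
time_s: 28.9
tool_pos: [0.4981, 0.1714, 0.1893]
eef_rot: [-0.0, 0.857, 0.515, -0.001]
contact_force: [1.9, -0.6, 0.4]
width: 0.0468
grip_force: 0.0
```

Emit:
step_arm --commands '[{"claw":0,"dp":[0.221,-0.4,0.1],"rotation":[0,0,0.866]},{"claw":0,"dp":[0.221,-0.4,0.1],"rotation":[0,0,0.866]},{"claw":0,"dp":[0.221,-0.4,0.1],"rotation":[0,0,0.866]},{"claw":0,"dp":[0.221,-0.4,0.1],"rotation":[0,0,0.866]}]'

```text
time_s: 29.3
tool_pos: [0.4222, 0.2869, 0.1588]
eef_rot: [-0.0, 0.951, 0.31, -0.001]
contact_force: [0.6, -0.3, 0.5]
width: 0.0472
grip_force: 0.0
```

Emit:
step_arm --commands '[{"claw":0,"dp":[0,0,0.2],"rotation":[0,0,0.73]},{"claw":0,"dp":[0,0,0.2],"rotation":[0,0,0.73]},{"claw":0,"dp":[0,0,0.2],"rotation":[0,0,0.73]},{"claw":0,"dp":[0,0,0.2],"rotation":[0,0,0.73]},{"claw":0,"dp":[0,0,0.2],"rotation":[0,0,0.73]}]'

```text
time_s: 29.8
tool_pos: [0.4247, 0.2845, 0.0998]
eef_rot: [0.0, 0.992, 0.125, -0.0]
contact_force: [0.8, -0.6, 0.1]
width: 0.0467
grip_force: 0.0
```

```bash
python3 - <<'E'
from pl import *
plan([(.425,.285,.005,14.3,0)])
E
```

```text
t 29.8 p [0.4247 0.2845 0.0998] q [ 1.000e-04  9.921e-01  1.252e-01 -2.000e-04] F [ 0.8 -0.6  0.1] w 0.0467 0.0
psi 14.39 zaxis [-0. -0. -1.]
(0.425, 0.285, 0.005, 14.3) claw 0 dp [0.001, -0.001, 0.316] rz 0.003 minrows 1.9
```

Emit:
step_arm --commands '[{"claw":0,"dp":[0,0,0.13],"rotation":[0,0,0]},{"claw":0,"dp":[0,0,0.24],"rotation":[0,0,0]},{"claw":0,"dp":[0,0,0.3],"rotation":[0,0,0]},{"claw":0,"dp":[0,0,0.32],"rotation":[0,0,0]},{"claw":-1,"dp":[0,0,0.32],"rotation":[0,0,0]}]'

```text
time_s: 30.3
tool_pos: [0.4244, 0.2848, 0.0039]
eef_rot: [0.0, 0.992, 0.124, -0.0]
contact_force: [-0.5, -0.6, 0.6]
width: 0.0419
grip_force: 0.0
```

Emit:
step_arm --commands '[{"claw":-1,"dp":[0,0,0],"rotation":[0,0,0]},{"claw":-1,"dp":[0,0,0],"rotation":[0,0,0]},{"claw":-1,"dp":[0,0,0],"rotation":[0,0,0]},{"claw":-1,"dp":[0,0,0],"rotation":[0,0,0]},{"claw":-1,"dp":[0,0,0],"rotation":[0,0,0]}]'

```text
time_s: 30.8
tool_pos: [0.4249, 0.2853, 0.0049]
eef_rot: [-0.0, 0.992, 0.123, 0.001]
contact_force: [-0.5, -2.3, 8.1]
width: 0.0159
grip_force: 30.0
```

Emit:
step_arm --commands '[{"claw":-1,"dp":[0,0,0],"rotation":[0,0,0]},{"claw":-1,"dp":[0,0,-0.1],"rotation":[0,0,0]},{"claw":-1,"dp":[0,0,-0.25],"rotation":[0,0,0]},{"claw":-1,"dp":[0,0,-0.4],"rotation":[0,0,0]},{"claw":-1,"dp":[0,0,-0.5],"rotation":[0,0,0]}]'

```text
time_s: 31.3
tool_pos: [0.4247, 0.2856, 0.1573]
eef_rot: [-0.001, 0.992, 0.123, 0.001]
contact_force: [-0.2, -0.0, -0.3]
width: 0.0159
grip_force: 30.0
```

```bash
python3 - <<'E'
from pl import *
plan([(.47,.22,.15,40,-1),(.51,.13,.15,66,-1),(.555,.055,.15,87.6,-1),(.555,.055,.025,87.6,-1)])
E
```

```text
t 31.3 p [0.4247 0.2856 0.1573] q [-6.000e-04  9.923e-01  1.234e-01  1.200e-03] F [-0.2 -0.  -0.3] w 0.0159 29.99990165233612
psi 14.18 zaxis [ 0.002  0.001 -1.   ]
(0.47, 0.22, 0.15, 40) claw -1 dp [0.093, 0.249, 0.024] rz -0.861 minrows 3.0 
(0.51, 0.13, 0.15, 66) claw -1 dp [-0.091, 0.315, 0.0] rz -0.866 minrows 3.0 
(0.555, 0.055, 0.15, 87.6) claw -1 dp [-0.168, 0.239, 0.0] rz -0.72 minrows 2.5 
(0.555, 0.055, 0.025, 87.6) claw -1 dp [0.0, 0.0, 0.417] rz -0.0 minrows 2.5
```

Emit:
step_arm --commands '[{"claw":-1,"dp":[0.093,0.249,0.01],"rotation":[0,0,-0.861]},{"claw":-1,"dp":[0.093,0.249,0.01],"rotation":[0,0,-0.861]},{"claw":-1,"dp":[0.093,0.249,0.01],"rotation":[0,0,-0.861]},{"claw":-1,"dp":[0.093,0.249,0.01],"rotation":[0,0,-0.861]}]'

```text
time_s: 31.7
tool_pos: [0.4701, 0.2186, 0.1514]
eef_rot: [0.0, 0.939, 0.343, 0.0]
contact_force: [0.2, 0.9, 0.3]
width: 0.0155
grip_force: 30.0
```

Emit:
step_arm --commands '[{"claw":-1,"dp":[-0.091,0.315,0],"rotation":[0,0,-0.866]},{"claw":-1,"dp":[-0.091,0.315,0],"rotation":[0,0,-0.866]},{"claw":-1,"dp":[-0.091,0.315,0],"rotation":[0,0,-0.866]},{"claw":-1,"dp":[-0.091,0.315,0],"rotation":[0,0,-0.866]}]'

```text
time_s: 32.1
tool_pos: [0.51, 0.128, 0.1511]
eef_rot: [0.0, 0.839, 0.544, -0.0]
contact_force: [0.1, -0.2, -1.6]
width: 0.0156
grip_force: 30.0
```

Emit:
step_arm --commands '[{"claw":-1,"dp":[-0.168,0.25,0],"rotation":[0,0,-0.72]},{"claw":-1,"dp":[-0.168,0.25,0],"rotation":[0,0,-0.72]},{"claw":-1,"dp":[-0.168,0.25,0],"rotation":[0,0,-0.72]},{"claw":-1,"dp":[-0.168,0.25,0],"rotation":[0,0,-0.72]},{"claw":-1,"dp":[-0.168,0.25,0],"rotation":[0,0,-0.72]}]'

```text
time_s: 32.6
tool_pos: [0.557, 0.0543, 0.1512]
eef_rot: [-0.0, 0.723, 0.691, 0.0]
contact_force: [0.3, -0.0, 0.2]
width: 0.016
grip_force: 30.0
```

Emit:
step_arm --commands '[{"claw":-1,"dp":[0,0,0.1],"rotation":[0,0,0]},{"claw":-1,"dp":[0,0,0.22],"rotation":[0,0,0]},{"claw":-1,"dp":[0,0,0.34],"rotation":[0,0,0]},{"claw":-1,"dp":[0,0,0.41],"rotation":[0,0,0]},{"claw":-1,"dp":[0,0,0.41],"rotation":[0,0,0]}]'

```text
time_s: 33.1
tool_pos: [0.5553, 0.0543, 0.0259]
eef_rot: [-0.001, 0.722, 0.692, -0.001]
contact_force: [0.0, 0.5, 0.4]
width: 0.0155
grip_force: 30.0
```

Emit:
step_arm --commands '[{"claw":-0.4,"dp":[0,0,0],"rotation":[0,0,0]},{"claw":-0.4,"dp":[0,0,0],"rotation":[0,0,0]},{"claw":-0.4,"dp":[0,0,0],"rotation":[0,0,0]},{"claw":-0.4,"dp":[0,0,-0.12],"rotation":[0,0,0]},{"claw":-0.4,"dp":[0,0,-0.26],"rotation":[0,0,0]}]'

```text
time_s: 33.6
tool_pos: [0.5567, 0.053, 0.1068]
eef_rot: [-0.001, 0.722, 0.692, -0.001]
contact_force: [0.9, -0.8, 0.5]
width: 0.0277
grip_force: 0.0
```

Emit:
step_arm --commands '[{"claw":-0.4,"dp":[0,0,-0.3],"rotation":[0,0,0]},{"claw":-0.4,"dp":[0,0,-0.55],"rotation":[0,0,0]},{"claw":-0.4,"dp":[0,0,-0.55],"rotation":[0,0,0]},{"claw":-0.4,"dp":[0,0,-0.55],"rotation":[0,0,0]},{"claw":-0.4,"dp":[0,0,-0.55],"rotation":[0,0,0]}]'

```text
time_s: 34.1
tool_pos: [0.5586, 0.0532, 0.2745]
eef_rot: [0.002, 0.722, 0.692, 0.002]
contact_force: [0.1, -0.2, -0.9]
width: 0.0282
grip_force: 0.0
```

```bash
python3 - <<'E'
from pl import *
plan([])
d=grab('side','side9.png')
cv2.imwrite('pics/v9.png',cv2.resize(d['color'][120:330,150:350,::-1],None,fx=2.5,fy=2.5))
E
```

```text
t 34.1 p [0.5586 0.0532 0.2745] q [0.002  0.7222 0.6917 0.0019] F [ 0.1 -0.2 -0.9] w 0.0282 0.0
psi 87.53 zaxis [ 0.005 -0.    -1.   ]
```

View pics/v9.png

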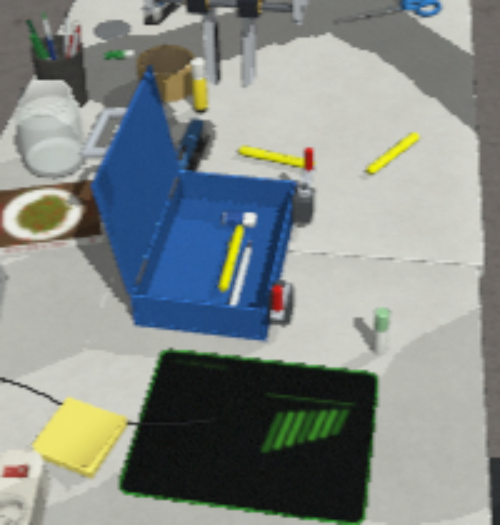

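```bash
python3 - <<'E'
from pl import *
plan([(.7203,.05,.28,87.6,-.45),(.7203,.05,.1735,87.6,-.45)])
E
```

```text
t 34.15 p [0.5578 0.0529 0.2722] q [1.000e-03 7.222e-01 6.917e-01 7.000e-04] F [-0.2 -0.5 -0.5] w 0.0284 0.0
psi 87.53 zaxis [ 0.003 -0.    -1.   ]
(0.7203, 0.05, 0.28, 87.6) claw -0.45 dp [0.014, 0.542, -0.026] rz -0.002 minrows 3.3 
(0.7203, 0.05, 0.1735, 87.6) claw -0.45 dp [-0.0, -0.0, 0.355] rz -0.0 minrows 2.1
```

Emit:
step_arm --commands '[{"claw":-0.45,"dp":[0.014,0.3,-0.03],"rotation":[0,0,0]},{"claw":-0.45,"dp":[0.014,0.45,-0.03],"rotation":[0,0,0]},{"claw":-0.45,"dp":[0.014,0.542,-0.03],"rotation":[0,0,0]},{"claw":-0.45,"dp":[0.014,0.542,-0.03],"rotation":[0,0,0]},{"claw":-0.45,"dp":[0.014,0.542,-0.03],"rotation":[0,0,0]}]'

```text
time_s: 34.65
tool_pos: [0.7207, 0.0504, 0.2766]
eef_rot: [-0.002, 0.722, 0.692, -0.001]
contact_force: [-1.3, 0.0, -0.4]
width: 0.0257
grip_force: 0.0
```

```bash
python3 - <<'E'
from pl import *
plan([(.7203,.05,.1735,87.6,-.45)])
E
```

```text
t 34.65 p [0.7207 0.0504 0.2766] q [-0.0016  0.722   0.6919 -0.0011] F [-1.3  0.  -0.4] w 0.0257 0.0
psi 87.56 zaxis [-0.004  0.001 -1.   ]
(0.7203, 0.05, 0.1735, 87.6) claw -0.45 dp [-0.001, -0.001, 0.344] rz -0.001 minrows 2.1
```

Emit:
step_arm --commands '[{"claw":-0.45,"dp":[0,0,0.1],"rotation":[0,0,0]},{"claw":-0.45,"dp":[0,0,0.2],"rotation":[0,0,0]},{"claw":-0.45,"dp":[0,0,0.3],"rotation":[0,0,0]},{"claw":-0.45,"dp":[0,0,0.344],"rotation":[0,0,0]},{"claw":-1,"dp":[0,0,0.344],"rotation":[0,0,0]}]'

```text
time_s: 35.15
tool_pos: [0.7184, 0.05, 0.175]
eef_rot: [-0.001, 0.722, 0.692, -0.001]
contact_force: [0.4, -1.2, 0.0]
width: 0.0207
grip_force: 0.5
```

Emit:
step_arm --commands '[{"claw":-1,"dp":[0,0,0],"rotation":[0,0,0]},{"claw":-1,"dp":[0,0,0],"rotation":[0,0,0]},{"claw":-1,"dp":[0,0,0],"rotation":[0,0,0]},{"claw":-1,"dp":[0,0,0],"rotation":[0,0,0]}]'

```text
time_s: 35.55
tool_pos: [0.7205, 0.0504, 0.1782]
eef_rot: [0.0, 0.722, 0.692, 0.001]
contact_force: [-1.3, -1.2, 4.6]
width: 0.0109
grip_force: 30.0
```

Emit:
step_arm --commands '[{"claw":-1,"dp":[0,-0.081,-0.025],"rotation":[0,0,0]},{"claw":-1,"dp":[0,-0.165,-0.036],"rotation":[0,0,0]},{"claw":-1,"dp":[0,-0.25,-0.033],"rotation":[0,0,0]},{"claw":-1,"dp":[0,-0.333,-0.015],"rotation":[0,0,0]},{"claw":-1,"dp":[0,-0.412,0.016],"rotation":[0,0,0]}]'

```text
time_s: 36.05
tool_pos: [0.5973, 0.0562, 0.174]
eef_rot: [0.001, 0.722, 0.692, 0.002]
contact_force: [6.1, 3.3, -1.5]
width: 0.0106
grip_force: 30.0
```

Emit:
step_arm --commands '[{"claw":-1,"dp":[0,-0.073,0.044],"rotation":[0,0,0]},{"claw":-1,"dp":[0,-0.137,0.1],"rotation":[0,0,0]},{"claw":-1,"dp":[0,-0.19,0.166],"rotation":[0,0,0]},{"claw":-1,"dp":[0,-0.232,0.24],"rotation":[0,0,0]},{"claw":-1,"dp":[0,-0.26,0.31],"rotation":[0,0,0]}]'

```text
time_s: 36.55
tool_pos: [0.519, 0.0596, 0.0795]
eef_rot: [0.001, 0.722, 0.692, 0.001]
contact_force: [8.8, 1.1, 0.6]
width: 0.011
grip_force: 30.0
```

Emit:
step_arm --commands '[{"claw":-1,"dp":[0,0,0.02],"rotation":[0,0,0]},{"claw":-1,"dp":[0,0,0.03],"rotation":[0,0,0]},{"claw":-1,"dp":[0,0,0.03],"rotation":[0,0,0]}]'

```text
time_s: 36.85
tool_pos: [0.5183, 0.0595, 0.0716]
eef_rot: [0.0, 0.722, 0.692, -0.0]
contact_force: [-13.8, 1.2, 28.6]
width: 0.0106
grip_force: 30.0
```

```bash
python3 - <<'E'
from pl import *
plan([])
E
```

```text
t 36.85 p [0.5183 0.0595 0.0716] q [ 2.000e-04  7.217e-01  6.922e-01 -3.000e-04] F [-13.8   1.2  28.6] w 0.0106 30.00304877758026
psi 87.61 zaxis [-0.    -0.001 -1.   ]
```

Emit:
step_arm --commands '[{"claw":-0.1,"dp":[0,0,-0.02],"rotation":[0,0,0]},{"claw":-0.1,"dp":[0,0,-0.02],"rotation":[0,0,0]},{"claw":-0.1,"dp":[0,0,-0.02],"rotation":[0,0,0]},{"claw":-0.1,"dp":[0,0,-0.15],"rotation":[0,0,0]},{"claw":-0.1,"dp":[0,0,-0.3],"rotation":[0,0,0]}]'

```text
time_s: 37.35
tool_pos: [0.5175, 0.0588, 0.1597]
eef_rot: [-0.001, 0.722, 0.692, -0.001]
contact_force: [0.5, -0.1, 0.4]
width: 0.0418
grip_force: 0.0
```

Emit:
step_arm --commands '[{"claw":-0.1,"dp":[0,0,0],"rotation":[0,0,0]},{"claw":-0.1,"dp":[0,0,0],"rotation":[0,0,0]}]'

```text
time_s: 37.55
tool_pos: [0.5193, 0.0585, 0.1608]
eef_rot: [0.001, 0.722, 0.692, 0.001]
contact_force: [-0.8, -0.5, -0.9]
width: 0.0421
grip_force: 0.0
```

```bash
python3 m.py 10 lp rp bar lid; python3 - <<'E'
from pl import *
Rb=R.from_euler('z',-2.4,degrees=True).as_matrix()[:2,:2];c=np.array([.582,.0557])
def post(s,a): return c+Rb@(np.array([-.094,.09*s])+.038*np.array([np.cos(a),s*np.sin(a)]))
s_=st();q=s_['eef_rot']
for s,n in((1,'L'),(-1,'R')):
    p=post(s,1.55);print(n,p)
    plan([(*p,.16,87.6,-.1),(*p,.08,87.6,-.1)])
    t=np.radians(87.6)
    for a in(1.25,.95,.65,.35,0.0):
        D=post(s,a)-p;print(a,np.round([D@[np.cos(t),np.sin(t)]/.3,D@[np.sin(t),-np.cos(t)]/.3],3))
E
```

```text
== top
lid ('c', array([576.9,  56.2]), 'size', array([277.3, 189.6]), 'longang', 87.8, 'zmed/95', array([0.0575, 0.0614]), 1339)
bar None
lp ('c', array([491.3, 187.6]), 'size', array([3.6, 3. ]), 'longang', 89.5, 'zmed/95', array([0.0981, 0.0987]), 4)
rp ('c', array([483.7, -67.4]), 'size', array([6., 6.]), 'longang', -89.3, 'zmed/95', array([0.0972, 0.0993]), 6)
== side
lid ('c', array([575.8,  59.9]), 'size', array([276.8, 194. ]), 'longang', 87.4, 'zmed/95', array([0.0571, 0.0605]), 2837)
bar ('c', array([519.7,  62. ]), 'size', array([88.2, 11.8]), 'longang', 86.9, 'zmed/95', array([0.095 , 0.0988]), 95)
lp ('c', array([495.5, 174.6]), 'size', array([40.6,  8.5]), 'longang', -84.4, 'zmed/95', array([0.0851, 0.0979]), 39)
rp ('c', array([483.1, -65.7]), 'size', array([13.9,  6.8]), 'longang', -83.6, 'zmed/95', array([0.0871, 0.0973]), 25)
t 37.65 p [0.5182 0.0585 0.1593] q [-3.000e-04  7.220e-01  6.918e-01 -5.000e-04] F [ 0.1  0.7 -0.1] w 0.0425 0.0
L [0.4942317  0.18748273]
t 37.65 p [0.5182 0.0585 0.1593] q [-3.000e-04  7.220e-01  6.918e-01 -5.000e-04] F [ 0.1  0.7 -0.1] w 0.0
[... 265 characters left out ...]
claw -0.1 dp [0.0, -0.0, 0.266] rz 0.0 minrows 1.6 
1.25 [-0.006  0.037]
0.95 [-0.024  0.071]
0.65 [-0.05   0.098]
0.35 [-0.083  0.116]
0.0 [-0.127  0.124]
R [ 0.48351222 -0.06827629]
t 37.65 p [0.5182 0.0585 0.1593] q [-3.000e-04  7.220e-01  6.918e-01 -5.000e-04] F [ 0.1  0.7 -0.1] w 0.0425 0.0
psi 87.55 zaxis [-0.001 -0.    -1.   ]
(np.float64(0.48351222469780475), np.float64(-0.0682762913352961), 0.16, 87.6) claw -0.1 dp [-0.427, -0.098, -0.002] rz -0.002 minrows 2.6 
(np.float64(0.48351222469780475), np.float64(-0.0682762913352961), 0.08, 87.6) claw -0.1 dp [-0.0, 0.0, 0.266] rz 0.0 minrows 1.6 
1.25 [0.006 0.037]
0.95 [0.024 0.071]
0.65 [0.05  0.098]
0.35 [0.083 0.116]
0.0 [0.127 0.124]
```

Emit:
step_arm --commands '[{"claw":-0.1,"dp":[0.426,-0.098,0],"rotation":[0,0,0]},{"claw":-0.1,"dp":[0.426,-0.098,0],"rotation":[0,0,0]},{"claw":-0.1,"dp":[0.426,-0.098,0],"rotation":[0,0,0]},{"claw":-0.1,"dp":[0.426,-0.098,0],"rotation":[0,0,0]},{"claw":-0.1,"dp":[0.426,-0.098,0],"rotation":[0,0,0]}]'

```text
time_s: 38.15
tool_pos: [0.494, 0.188, 0.159]
eef_rot: [-0.001, 0.721, 0.693, -0.001]
contact_force: [-0.2, -1.1, -0.2]
width: 0.0425
grip_force: 0.0
```

Emit:
step_arm --commands '[{"claw":-0.1,"dp":[0,0,0.13],"rotation":[0,0,0]},{"claw":-0.1,"dp":[0,0,0.23],"rotation":[0,0,0]},{"claw":-0.1,"dp":[0,0,0.266],"rotation":[0,0,0]},{"claw":-1,"dp":[0,0,0.266],"rotation":[0,0,0]},{"claw":-1,"dp":[0,0,0.266],"rotation":[0,0,0]}]'

```text
time_s: 38.65
tool_pos: [0.4953, 0.1875, 0.0811]
eef_rot: [0.0, 0.722, 0.692, 0.0]
contact_force: [0.2, -0.2, 0.1]
width: 0.0296
grip_force: 0.0
```

Emit:
step_arm --commands '[{"claw":-1,"dp":[0,0,0],"rotation":[0,0,0]},{"claw":-1,"dp":[0,0,0],"rotation":[0,0,0]},{"claw":-1,"dp":[0,0,0],"rotation":[0,0,0]},{"claw":-1,"dp":[0,0,0],"rotation":[0,0,0]},{"claw":-1,"dp":[0,0,0],"rotation":[0,0,0]}]'

```text
time_s: 39.15
tool_pos: [0.4953, 0.188, 0.0811]
eef_rot: [0.0, 0.722, 0.692, 0.001]
contact_force: [-1.3, 0.2, 7.4]
width: 0.0111
grip_force: 30.0
```

Emit:
step_arm --commands '[{"claw":-1,"dp":[-0.006,0.037,0],"rotation":[0,0,0]},{"claw":-1,"dp":[-0.024,0.071,0],"rotation":[0,0,0]},{"claw":-1,"dp":[-0.05,0.098,0],"rotation":[0,0,0]},{"claw":-1,"dp":[-0.083,0.116,0],"rotation":[0,0,0]},{"claw":-1,"dp":[-0.127,0.124,0],"rotation":[0,0,0]}]'

```text
time_s: 39.65
tool_pos: [0.531, 0.1491, 0.0809]
eef_rot: [-0.0, 0.722, 0.692, 0.001]
contact_force: [-2.0, 5.4, 2.8]
width: 0.0112
grip_force: 30.0
```

Emit:
step_arm --commands '[{"claw":-1,"dp":[0,0,0],"rotation":[0,0,0]},{"claw":-0.3,"dp":[0,0,0],"rotation":[0,0,0]},{"claw":-0.3,"dp":[0,0,0],"rotation":[0,0,0]},{"claw":-0.3,"dp":[0,0,0],"rotation":[0,0,0]},{"claw":-0.3,"dp":[0,0,-0.1],"rotation":[0,0,0]}]'

```text
time_s: 40.15
tool_pos: [0.5283, 0.1474, 0.1078]
eef_rot: [-0.001, 0.722, 0.692, -0.002]
contact_force: [0.0, 0.1, 1.0]
width: 0.0323
grip_force: 0.0
```

Emit:
step_arm --commands '[{"claw":-0.1,"dp":[0,0,-0.16],"rotation":[0,0,0]},{"claw":-0.1,"dp":[0,0,-0.16],"rotation":[0,0,0]},{"claw":-0.1,"dp":[0,0,-0.16],"rotation":[0,0,0]}]'

```text
time_s: 40.45
tool_pos: [0.5307, 0.1482, 0.1592]
eef_rot: [0.001, 0.722, 0.692, 0.001]
contact_force: [-0.5, 1.2, -0.8]
width: 0.0418
grip_force: 0.0
```

```bash
python3 m.py 11 lp rp; python3 - <<'E'
from pl import *
plan([(.4835,-.0683,.16,87.6,-.1)])
E
```

```text
== top
lp None
rp ('c', array([483.6, -67.3]), 'size', array([6. , 5.8]), 'longang', 0.7, 'zmed/95', array([0.0983, 0.0993]), 7)
== side
lp ('c', array([531.7, 153.9]), 'size', array([10.1,  7.2]), 'longang', 71.7, 'zmed/95', array([0.0868, 0.0985]), 31)
rp ('c', array([484.6, -64.3]), 'size', array([6.2, 3.5]), 'longang', -84.6, 'zmed/95', array([0.0774, 0.0958]), 10)
t 40.55 p [0.5298 0.1478 0.1575] q [-2.000e-04  7.220e-01  6.919e-01 -5.000e-04] F [ 0.3 -1.  -0.8] w 0.0425 0.0
psi 87.57 zaxis [-0.001 -0.    -1.   ]
(0.4835, -0.0683, 0.16, 87.6) claw -0.1 dp [-0.726, -0.124, -0.008] rz -0.001 minrows 4.4
```

Emit:
step_arm --commands '[{"claw":-0.1,"dp":[-0.726,-0.124,0],"rotation":[0,0,0]},{"claw":-0.1,"dp":[-0.726,-0.124,0],"rotation":[0,0,0]},{"claw":-0.1,"dp":[-0.726,-0.124,0],"rotation":[0,0,0]},{"claw":-0.1,"dp":[-0.726,-0.124,0],"rotation":[0,0,0]},{"claw":-0.1,"dp":[-0.726,-0.124,0],"rotation":[0,0,0]}]'

```text
time_s: 41.05
tool_pos: [0.4817, -0.0724, 0.157]
eef_rot: [-0.001, 0.723, 0.69, -0.001]
contact_force: [0.5, 0.9, -0.2]
width: 0.042
grip_force: 0.0
```

Emit:
step_arm --commands '[{"claw":-0.1,"dp":[0,0,0.1],"rotation":[0,0,0]},{"claw":-0.1,"dp":[0,0,0.22],"rotation":[0,0,0]},{"claw":-0.1,"dp":[0,0,0.258],"rotation":[0,0,0]},{"claw":-1,"dp":[0,0,0.258],"rotation":[0,0,0]},{"claw":-1,"dp":[0,0,0.258],"rotation":[0,0,0]}]'

```text
time_s: 41.55
tool_pos: [0.4842, -0.0675, 0.0814]
eef_rot: [-0.0, 0.722, 0.692, 0.0]
contact_force: [1.1, -0.8, -1.0]
width: 0.0299
grip_force: 0.0
```

Emit:
step_arm --commands '[{"claw":-1,"dp":[0,0,0],"rotation":[0,0,0]},{"claw":-1,"dp":[0,0,0],"rotation":[0,0,0]},{"claw":-1,"dp":[0,0,0],"rotation":[0,0,0]},{"claw":-1,"dp":[0,0,0],"rotation":[0,0,0]},{"claw":-1,"dp":[0,0,0],"rotation":[0,0,0]}]'

```text
time_s: 42.05
tool_pos: [0.4844, -0.0682, 0.0817]
eef_rot: [0.001, 0.722, 0.692, 0.0]
contact_force: [-2.3, -0.6, 8.4]
width: 0.0113
grip_force: 30.0
```

Emit:
step_arm --commands '[{"claw":-1,"dp":[0.006,0.037,0],"rotation":[0,0,0]},{"claw":-1,"dp":[0.024,0.071,0],"rotation":[0,0,0]},{"claw":-1,"dp":[0.05,0.098,0],"rotation":[0,0,0]},{"claw":-1,"dp":[0.083,0.116,0],"rotation":[0,0,0]},{"claw":-1,"dp":[0.127,0.124,0],"rotation":[0,0,0]}]'

```text
time_s: 42.55
tool_pos: [0.5232, -0.0321, 0.0815]
eef_rot: [0.001, 0.722, 0.691, -0.0]
contact_force: [-4.5, -4.0, 7.2]
width: 0.0111
grip_force: 30.0
```

Emit:
step_arm --commands '[{"claw":-1,"dp":[0,0,0],"rotation":[0,0,0]},{"claw":-0.3,"dp":[0,0,0],"rotation":[0,0,0]},{"claw":-0.3,"dp":[0,0,0],"rotation":[0,0,0]},{"claw":-0.3,"dp":[0,0,0],"rotation":[0,0,0]},{"claw":-0.3,"dp":[0,0,-0.1],"rotation":[0,0,0]}]'

```text
time_s: 43.05
tool_pos: [0.5206, -0.032, 0.1086]
eef_rot: [-0.002, 0.722, 0.692, -0.002]
contact_force: [1.6, -0.2, 0.3]
width: 0.0329
grip_force: 0.0
```

Emit:
step_arm --commands '[{"claw":-0.1,"dp":[0,0,-0.2],"rotation":[0,0,0]},{"claw":-0.1,"dp":[0,0,-0.5],"rotation":[0,0,0]},{"claw":-0.1,"dp":[0,0,-0.5],"rotation":[0,0,0]},{"claw":-0.1,"dp":[0,0,-0.5],"rotation":[0,0,0]},{"claw":-0.1,"dp":[0,0,-0.5],"rotation":[0,0,0]}]'

```text
time_s: 43.55
tool_pos: [0.523, -0.032, 0.2618]
eef_rot: [0.001, 0.722, 0.692, 0.0]
contact_force: [-1.2, 0.1, -0.5]
width: 0.042
grip_force: 0.0
```

```bash
python3 m.py 12 lp rp lid bar balm glue; python3 - <<'E'
from h import *
st();i=cv2.imread('pics/side12.png')
cv2.imwrite('pics/v12.png',cv2.resize(i[100:340,130:350],None,fx=2.5,fy=2.5))
E
```

```text
== top
lid ('c', array([581.6, 120.1]), 'size', array([193. , 133.1]), 'longang', 7.6, 'zmed/95', array([0.0577, 0.0614]), 1862)
bar ('c', array([519.4,  73.1]), 'size', array([57.9, 11.5]), 'longang', 86.6, 'zmed/95', array([0.0965, 0.0999]), 75)
lp ('c', array([529.4, 147.5]), 'size', array([4.2, 3.9]), 'longang', -46.4, 'zmed/95', array([0.0959, 0.0984]), 4)
rp None
glue ('c', array([ 680.3, -289.2]), 'size', array([57.7, 21.5]), 'longang', -38.9, 'zmed/95', array([0.0871, 0.0903]), 67)
balm ('c', array([377.8, 176.6]), 'size', array([14.9, 12.9]), 'longang', 0.5, 'zmed/95', array([0.0633, 0.0666]), 28)
== side
lid ('c', array([575.1,  55.8]), 'size', array([249.5, 192.7]), 'longang', 87.4, 'zmed/95', array([0.0571, 0.0606]), 2747)
bar ('c', array([519.8,  62.1]), 'size', array([88.3, 11.9]), 'longang', 87.2, 'zmed/95', array([0.0956, 0.0986]), 93)
lp ('c', array([530.5, 152.1]), 'size', array([11.5,  9.5]), 'longang', 40.7, 'zmed/95', array([0.0857, 0.0975]), 30)
rp ('c', array([522.9, -29.8]), 'size', array([14. ,  3.5]), 'longang', -85.3, 'zmed/95', array([0.0855, 0.096 ]), 18)
glue ('c', array([ 680. , -288.5]), 'size', array([61.2, 21.6]), 'longang', -45.6, 'zmed/95', array([0.0752, 0.0892]), 67)
balm ('c', array([379.3, 181.1]), 'size', array([15.1, 14.9]), 'longang', -63.7, 'zmed/95', array([0.0514, 0.0654]), 64)
t 43.65 p [ 0.522  -0.0319  0.2599] q [-5.000e-04  7.221e-01  6.918e-01 -5.000e-04] F [ 0.1  0.9 -0.1] w 0.0426 0.0
```

View pics/v12.png

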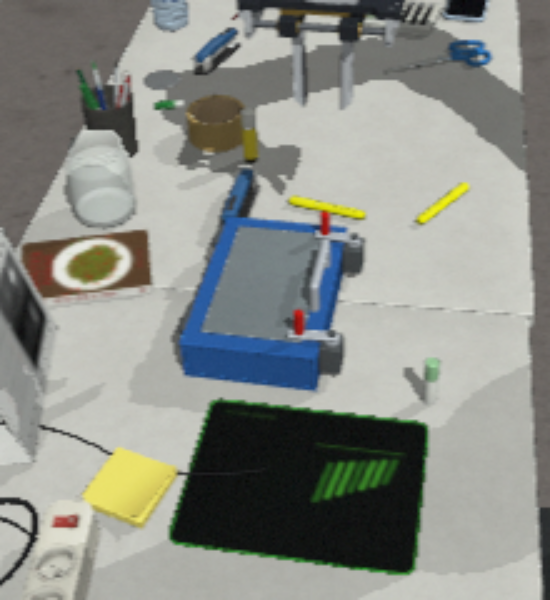

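The lid is shut, both catches lie straight over it, the stapler is on the desk upright beside the box, and the glue stick, lip balm and notes are untouched.

```bash
python3 -c "
from cell import sign_off
print(sign_off())"
```

```text
the job is handed in; nothing more can be done
None
```

I packed the eraser, pen and leftmost yellow highlighter into the box, shut the lid, turned both catches in over it, and handed the job in; the pink highlighter and binder clip were not on the desk, and no verdict came back.

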